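# Set the aperture disc of a bench lamp three clicks on and lock it

## Task

By its upright black peg, turn the lamp's notched disc back, clockwise seen from above, through its clicks and beyond its first position until you feel it come up firmly, but gently, against the end stop hidden inside the lamp, and hold it there a moment. From the first position turn it on again, anticlockwise, by exactly three clicks, and slide the small bolt at the rim fully home into the disc's notch to lock it there, without ramming anything. Let go, and leave the things standing around alone.

Things in the scene. Friction and masses are not known exactly. Their poses are not given: they have to be found in the camera images.
- lamp: the lamp: a fixed white box, 222 by 204 mm, 70 mm high, with a flat aluminium disc on top; origin on the table, under the disc's axis. z up, +x towards the lock bolt, +y a quarter turn anticlockwise from that. Angles in these notes are anticlockwise from +x of this frame, seen from above
- disc_axis (a point): centre of the disc, 78 mm above the table, half-way through its 8 mm. The disc is 152 mm across, its upper face 82 mm above the table, with 12 notches in its rim (14 mm wide, 10 mm deep, every 30 degrees) and a row of round holes of growing size
- light_tube (a point): centre of the top of the dark fixed light tube, 30 mm across, 40 mm tall, top 128 mm above the table, that stands over the disc at 45 degrees, 50 mm from the axis; its bracket, as high, runs outwards to a post at the lamp's corner
- peg_mid (a point): middle of the disc's upright black peg: a cylinder 14 mm thick that stands on the disc 52 mm from its axis, 46 mm tall, from 82 to 128 mm above the table; this point is 105 mm above the table. The peg stands at 135 degrees plus the angle disc, and spins freely about its own axis
- disc (a joint): disc angle, rad, anticlockwise positive. A spring catch holds it every 30 degrees: first position 0, then 0.52, 1.05, 1.57, 2.09, 2.62 (starts in one of the last four; limit 2.8). Leaving one takes 4 to 9 N on the peg; past half-way the catch pulls it on into the next. Let go between two, it falls into the nearer
- disc_hub (a point): top of the small hub at the disc's centre, 20 mm across, 84 mm above the table. The end stop is hidden in the lamp below, 0.02 to 0.20 rad below position 0, set differently on each. Against the catch it takes 3 to 9 N on the peg to get there; at the stop the force rises steeply. 11 to 14 N held for half a second is a firm touch, over 16 N too much. Let go, the disc falls back to position 0
- bolt (a joint): travel of the lock bolt, m: 0 drawn out, about 0.014 fully home, collar against the bridge and tip 10 mm deep in a notch. Slides in -x of the lamp's frame, towards the disc's axis, 3 N of friction, stays where left. Enters only with the disc in a click position (2 mm play each side). Over 20 N against its end or 12 N against the disc's rim is too much
- bolt_post (a point): middle of the bolt's upright black post: a cylinder 14 mm thick, top 123 mm above the table; this point is 106 mm above the table and, with the bolt drawn out, 108 mm from the disc's axis. At its foot a collar, 24 mm wide, 14 mm along the slide, top 91 mm above the table. Keep fingers above 95 mm here
- bridge (a point): middle of the top of the steel bridge that the bolt slides under: 36 mm wide, top 93 mm above the table, its face towards the post 87 mm from the disc's axis
- slide_box: bystander: closed orange plastic box for slides, 88 by 78 mm, 38 mm high, loose beside the lamp; origin under its centre
- oil_jar: bystander: small closed amber jar, 42 mm across, 62 mm high, loose beside the lamp; origin under its centre
- dish: bystander: closed clear round dish, 60 mm across, 14 mm high, loose beside the lamp; origin under its centre

How it is judged:
By the outcome, as a careful person would: the job done as asked, in the order asked, and still so for the second after the job is handed in, with the robot touching nothing.
It also fails if it takes over 67 s, if anything falls off the work surface, if the arm or the gripper's body presses on something with over 40 N, if the wrist force passes 120 N, or if a joint passes its speed limit or range.

## Robot

A 6-joint arm with a two-finger parallel gripper is mounted at the origin on the work surface. World frame = base frame: x ahead of the robot, y to its left, z up, the work surface at z = 0. Lengths are in m, angles in rad, forces in N, time in s.
With the tool pointing down it reaches from about 0.4 to 0.825 m from the base axis. Payload 7 kg.
Tool frame: the origin (TCP) lies midway between the tips of the shut fingers; the grasp point (between the pads) lies 19 mm behind it; x points along the fingers, y is the direction in which the jaws open and shut, and the axes are right-handed (so a half turn about x gives the same grasp; the last joint's range is limited). The gripper opens to 85 mm and grips with 20 to 120 N. Pads are 22 mm wide; open, the fingers measure 114 mm over their backs; the gripper's body (76 mm by 85 mm) begins 54 mm behind the grasp point. The pads swing forward as they close: fully open they stand 13 mm farther back than shut.
Start: joints at [1.393, 0.359, 0.012, 0, -1.224, -0.288], TCP at [0.303, 0.603, 0.194] pointing down, gripper open.
Joint ranges: [-3.07, 3.07], [-1.43, 2.12], [-1.02, 1.25], [-3.03, 1.67], [-3.05, -0], [-3.03, 3.03]. Speed limits (rad/s): [2.39, 2.39, 3.01, 3.14, 3.14, 3.14].

## Interface

Orientations are given as [roll, pitch, yaw] about the fixed x, y, z axes, in that order (R = Rz(yaw) Ry(pitch) Rx(roll)).
In Python, from plant import get_obs, grab_frame, get_calibration, r gives the robot as it stands.
- The arm moves only by the tool carry_out, never from a script. Its arguments are lists of equal length, an entry for each row: "fingers": the finger opening in mm, from 0 to 85.4; "offset": the shift along the tool's x, y, z in mm, a list of three; "yaw": the turn about the tool's x in rad. A call has 1 to 5 rows; each row is the pose to reach, as a shift and turn from the pose commanded when the call began, along the tool's axes at that moment; what a row does not reach only later rows make up. A row lasts 1/10 s, in which the tool goes at most 50 mm and 8.59 degrees, less where a joint would pass 70% of its speed; a pose out of reach is approached as far as the arm can. A call with a gripper value outside its range is refused whole. The fingers move at their own pace and stop on an object; "grip_force" is the grip in N (left out, the last holds). Time passes only in rows, so rows that repeat a pose let the fingers close. It gives the time, the measured TCP pose, the force and the opening at its end, in the units of the state.
- get_obs(): the state, without advancing time (a new reading comes with each control period).
- grab_frame(name): name is "side" or "top"; returns the picture (384x512x3 uint8, red, green, blue); there is no depth.
- get_calibration(name): a dict with "intrinsics" (3x3 intrinsics, pixels), "world_from_camera" (4x4, takes a point from camera to world coordinates). Camera axes: x right, y down, z forward; pixel columns grow to the right and rows downward; lengths in m; the calibration is good to about 2 mm. A picture is of the moment at which its call begins. get_calibration takes no time and is no camera call.
- r.hand_in(): hands the job in, once; it reports no verdict.
The state is a dict: "time_s": time; "joints": joint angles; "qd": joint speeds; "joint_torque": joint torques, N m; "tool_pos": TCP position; "eef_rot": TCP orientation; "ft_force": force on the tool from outside, world axes, zero at the start; "ft_torque": the same for the moment, N m; "opening": finger opening in m.
Only numpy, scipy, OpenCV 4.12 (cv2) and the standard library are available. Lean on these libraries where they do the work, as an engineer would, in place of code of your own. Each camera call takes 0.05 s, during which the arm holds its last target.

## Working session

There is one attempt and no reset: what is moved stays moved. The work goes in short steps, Python scripts to look and compute and a tool call to move; the robot and the scene stay as the last step left them, time stands still between calls to the robot, and variables do not carry over. Pictures are saved under pics/ and viewed, and the job is handed in when it is done.

Besides the shell and the picture viewer there is one more tool, called after "Request:" by a JSON object that holds its "name" and its "arguments", one argument or row to a line. carry_out: Moves the arm, as the interface text tells. Its arguments: {"type":"object","properties":{"fingers":{"type":"array","items":{"type":"number"}},"offset":{"type":"array","items":{"type":"array","items":{"type":"number"}}},"yaw":{"type":"array","items":{"type":"number"}},"grip_force":{"type":"number"}},"required":["fingers","offset","yaw"]}

```bash
ls; mkdir -p pics
python3 - <<'E'
from plant import get_obs, grab_frame, get_calibration, r
import cv2,numpy as np
print(get_obs())
for n in("side","top"):
    f=grab_frame(n);cv2.imwrite(f"pics/{n}0.png",cv2.cvtColor(f,cv2.COLOR_RGB2BGR));c=get_calibration(n);print(n,c)
E
```

```text
pics
{'time_s': 0.0, 'joints': array([ 1.39310188e+00,  3.59363728e-01,  1.10709698e-02, -3.45617982e-04,
       -1.22406573e+00, -2.88092476e-01]), 'qd': array([ 1.73835530e-03, -1.05190614e-06, -5.23316432e-04,  2.71840602e-04,
       -1.98745597e-07, -1.67590332e-03]), 'joint_torque': array([-7.29928706e-04, -5.83313119e+01,  2.93424654e+01,  6.93673700e+00,
       -5.72975681e-03, -1.17998957e-05]), 'tool_pos': array([0.30295426, 0.60260782, 0.19288477]), 'eef_rot': array([ 1.65385407,  1.56920073, -1.9536432 ]), 'ft_force': array([-0.54001759, -0.27062522,  0.39380333]), 'ft_torque': array([ 0.03520317,  0.02355716, -0.02093301]), 'opening': 0.08556078552860016}
side {'intrinsics': array([[442.41456496,   0.        , 261.66852768],
       [  0.        , 442.41456496, 191.85175881],
       [  0.        ,   0.        ,   1.        ]]), 'world_from_camera': array([[-0.98345581, -0.1133641 ,  0.14129135,  0.4834912 ],
       [-0.18114436,  0.61037083, -0.77112526,  0.69124493],
       [ 0.0011778 , -0.78396175, -0.62080801,  0.62253991],
       [ 0.        ,  0.        ,  0.        ,  1.        ]])}
top {'intrinsics': array([[440.99964028,   0.        , 258.98644461],
       [  0.        , 440.99964028, 187.16014731],
       [  0.        ,   0.        ,   1.        ]]), 'world_from_camera': array([[ 0.05691818, -0.97798992,  0.20073875,  0.40652452],
       [-0.99836279, -0.05461459,  0.01699961,  0.03472287],
       [-0.00566219, -0.20137768, -0.9794973 ,  0.99673362],
       [ 0.        ,  0.        ,  0.        ,  1.        ]])}
```

View pics/side0.png

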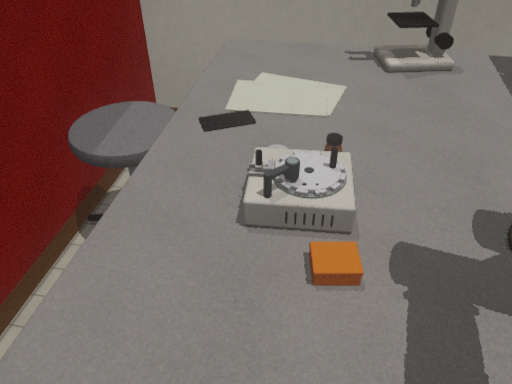

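View pics/top0.png

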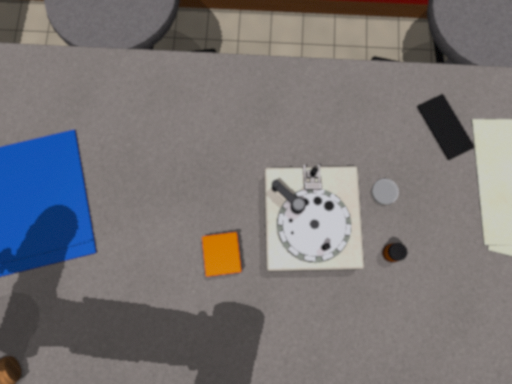

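Run:
```python
import cv2
a=cv2.imread('pics/top0.png')[155:280,250:415];cv2.imwrite('pics/t0z.png',cv2.resize(a,None,fx=4.8,fy=4.8,interpolation=cv2.INTER_CUBIC))
a=cv2.imread('pics/side0.png')[125:235,235:365];cv2.imwrite('pics/s0z.png',cv2.resize(a,None,fx=5.4,fy=5.4,interpolation=cv2.INTER_CUBIC))
```

```text
(no output)
```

View pics/t0z.png

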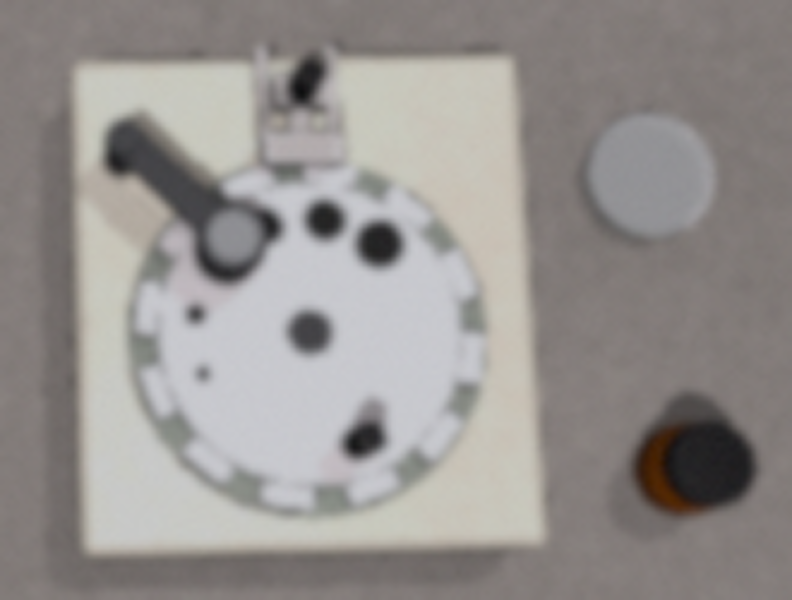

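View pics/s0z.png

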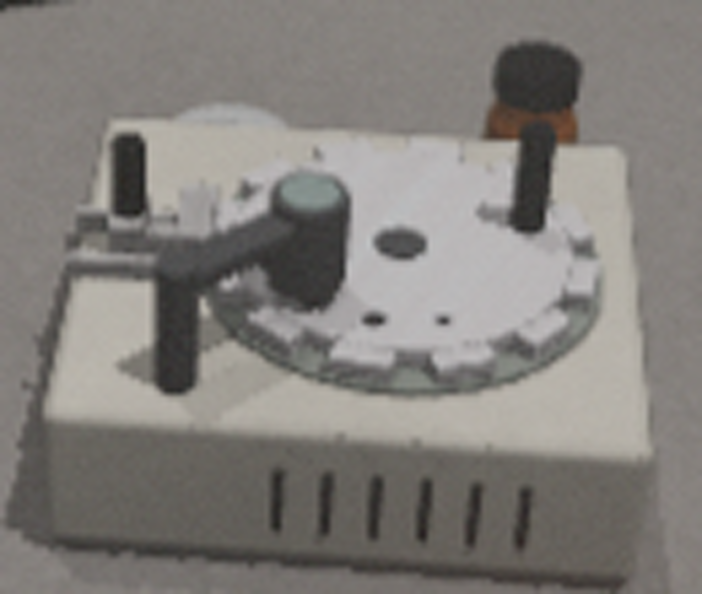

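```bash
cat > h.py <<'E'
import numpy as np,cv2
from plant import get_obs, grab_frame, get_calibration, r
C={n:get_calibration(n) for n in("side","top")}
def ray(n,uv):
    c=C[n];d=np.linalg.inv(c['intrinsics'])@np.array([uv[0],uv[1],1.]);T=c['world_from_camera'];return T[:3,3],T[:3,:3]@d
def onz(n,uv,z):
    o,d=ray(n,uv);return o+d*(z-o[2])/d[2]
def proj(n,p):
    c=C[n];T=c['world_from_camera'];q=c['intrinsics']@(T[:3,:3].T@(np.asarray(p)-T[:3,3]));return q[:2]/q[2]
def tz(x,y): return (x/4.8+250-.4,y/4.8+155-.4)
def sz(x,y): return (x/5.4+235-.4,y/5.4+125-.4)
E
python3 - <<'E'
from h import *
for nm,t,s,z in [('hub',(310,332),(401,243),.084),('pegtop',(368,431),(538,128),.128),('post',(314,68),(129,140),.123),('tube',(232,236),(311,193),.128)]:
    print(nm,onz('top',tz(*t),z).round(4),onz('side',sz(*s),z).round(4))
# box top corners
cs=[onz('top',tz(*p),.07) for p in[(75,63),(514,57),(545,543),(85,552)]]
for c in cs: print(c.round(4))
print('ctr',np.mean(cs,0),[np.linalg.norm(cs[i]-cs[i-1]) for i in range(4)])
cs=[onz('side',sz(*p),.07) for p in[(45,420),(655,458),(628,148),(112,120)]]
for c in cs: print(c.round(4))
im=cv2.imread('pics/top0.png');g=im.astype(int)
# bright disc mask ellipse?
for nm,t,z in [('br_l',(265,160),.093),('br_r',(343,163),.093),('dish',(652,175),.014),('jar',(710,462),.062)]: print(nm,onz('top',tz(*t),z).round(4))
E
```

```text
hub [ 0.5225 -0.0683  0.084 ] [ 0.5225 -0.0696  0.084 ]
pegtop [ 0.4777 -0.0882  0.128 ] [ 0.4754 -0.0922  0.128 ]
post [ 0.6302 -0.062   0.123 ] [ 0.6285 -0.063   0.123 ]
tube [ 0.5551 -0.0297  0.128 ] [ 0.5549 -0.0328  0.128 ]
[0.6401 0.0398 0.07  ]
[ 0.6538 -0.1576  0.07  ]
[ 0.4389 -0.1736  0.07  ]
[0.4238 0.0237 0.07  ]
ctr [ 0.53915736 -0.06693482  0.07      ] [np.float64(0.21685669289646398), np.float64(0.1978824120826335), np.float64(0.2155748256495945), np.float64(0.19793320169556172)]
[0.6392 0.0442 0.07  ]
[0.4219 0.0253 0.07  ]
[ 0.4364 -0.1754  0.07  ]
[ 0.6539 -0.1571  0.07  ]
br_l [ 0.5954 -0.0453  0.093 ]
br_r [ 0.596  -0.0792  0.093 ]
dish [ 0.6149 -0.235   0.014 ]
jar [ 0.4781 -0.247   0.062 ]
```

```bash
cat >> h.py <<'E'
from scipy.spatial.transform import Rotation as Ro
AX=np.array([.5225,-.0690]);PSI=.073
def R(): return Ro.from_euler('xyz',get_obs()['eef_rot']).as_matrix()
def forkpose(disc_deg,rad=.052,z=.1,sgn=1,lead=0.):
    """tool pose: jaw dir y tangential at peg; lead mm shift along anticlockwise tangent"""
    th=np.deg2rad(135+disc_deg)+PSI
    e=np.array([np.cos(th),np.sin(th)]);t=np.array([-e[1],e[0]])
    p=AX+rad*e+t*lead
    y=np.r_[sgn*t,0];x=np.array([0,0,-1.]);return np.r_[p,z],np.c_[x,y,np.cross(x,y)]
def delta(P,Rt,P0=None,R0=None):
    o=get_obs();P0=o['tool_pos'] if P0 is None else P0;R0=R() if R0 is None else R0
    rel=R0.T@Rt; return (R0.T@(P-P0)*1000).round(1),round(float(np.arctan2(rel[2,1],rel[1,1])),3)
E
python3 - <<'E'
from h import *
r0=R();print(r0.round(3)); 
for s in(1,-1):
  P,Rt=forkpose(60,z=.18,sgn=s);print(s,P,delta(P,Rt))
E
```

```text
[[-0.001 -0.449 -0.893]
 [-0.001 -0.893  0.449]
 [-1.     0.001 -0.   ]]
1 [ 0.47338724 -0.08608614  0.18      ] (array([  13.8,  538.7, -461.6]), -0.801)
-1 [ 0.47338724 -0.08608614  0.18      ] (array([  13.8,  538.7, -461.6]), 2.341)
```

Request:
{"name": "carry_out", "arguments": {
  "fingers": [20,20,20,20,20],
  "offset": [
    [0,34,-29],
    [0,68,-58],
    [0,102,-87],
    [0,136,-116],
    [0,170,-145]
  ],
  "yaw": [0.14,0.28,0.42,0.56,0.7],
  "grip_force": 40
}}

```text
time_s: 0.6
tool_pos: [0.3563, 0.384, 0.1934]
eef_rot: [2.241, 1.57, -2.072]
ft_force: [0.8, 0.8, 0.2]
opening: 0.02
```

Run:
```python
from h import *
P,Rt=forkpose(60,z=.18,sgn=-1);print(delta(P,Rt))
```

```text
(array([  13.7,   75. , -478.6]), 1.635)
```

Request:
{"name": "carry_out", "arguments": {
  "fingers": [20,20,20,20,20],
  "offset": [
    [0,7,-45],
    [0,14,-90],
    [0,21,-135],
    [0,28,-180],
    [0,35,-225]
  ],
  "yaw": [0.14,0.28,0.42,0.56,0.7]
}}

```text
time_s: 1.1
tool_pos: [0.4127, 0.1636, 0.1938]
eef_rot: [-0.172, 1.571, 1.099]
ft_force: [1.2, -0.5, 0.6]
opening: 0.0198
```

Run:
```python
from h import *
P,Rt=forkpose(60,z=.18,sgn=-1);print(delta(P,Rt))
```

```text
(array([  13.8, -131.8, -220.6]), 0.936)
```

Request:
{"name": "carry_out", "arguments": {
  "fingers": [20,20,20,20,20],
  "offset": [
    [0,-23,-38],
    [0,-46,-76],
    [0,-69,-114],
    [0,-92,-152],
    [0,-113,-190]
  ],
  "yaw": [0.14,0.28,0.42,0.56,0.7]
}}

```text
time_s: 1.6
tool_pos: [0.4657, -0.0511, 0.1938]
eef_rot: [0.23, 1.571, 0.8]
ft_force: [0.6, 0.8, 0.7]
opening: 0.0199
```

Run:
```python
from h import *
P,Rt=forkpose(60,z=.15,sgn=-1);print(delta(P,Rt))
```

```text
(array([ 43.8, -33.6, -12.5]), 0.235)
```

Request:
{"name": "carry_out", "arguments": {
  "fingers": [32,32,32,32,32],
  "offset": [
    [10,-17,-6],
    [30,-33.6,-12.5],
    [44,-33.6,-12.5],
    [44,-33.6,-12.5],
    [44,-33.6,-12.5]
  ],
  "yaw": [0.12,0.235,0.235,0.235,0.235]
}}

```text
time_s: 2.1
tool_pos: [0.4735, -0.0842, 0.15]
eef_rot: [-2.932, 1.57, -2.591]
ft_force: [-0.5, -0.5, -0.5]
opening: 0.0319
```

Run:
```python
from h import *
print(get_obs())
for n in("side","top"):
    f=cv2.cvtColor(grab_frame(n),cv2.COLOR_RGB2BGR)
    a=f[155:280,250:415] if n=='top' else f[95:235,235:385]
    cv2.imwrite(f"pics/{n}1.png",cv2.resize(a,None,fx=4,fy=4,interpolation=cv2.INTER_CUBIC))
```

```text
{'time_s': 2.1, 'joints': array([ 2.34343495e-01,  7.22174676e-02, -4.67147207e-01,  2.41974528e-04,
       -1.03206627e+00, -1.46396919e+00]), 'qd': array([ 0.01080501, -0.01489796,  0.01447433,  0.00414502, -0.00179438,
       -0.00094825]), 'joint_torque': array([-3.96718774e-01, -3.16875851e+01,  2.59684217e+01,  6.12451315e+00,
        3.66437773e-02, -1.02280662e-02]), 'tool_pos': array([ 0.47346048, -0.08424844,  0.14997104]), 'eef_rot': array([-2.93223811,  1.5701286 , -2.59094327]), 'ft_force': array([-0.47958894, -0.45420701, -0.50851949]), 'ft_torque': array([-0.02701923, -0.02305736,  0.02968393]), 'opening': 0.031883366235744705}
```

View pics/side1.png

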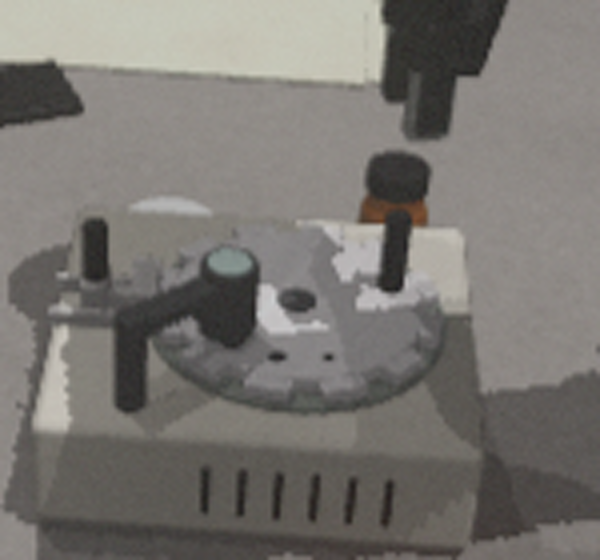

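View pics/top1.png

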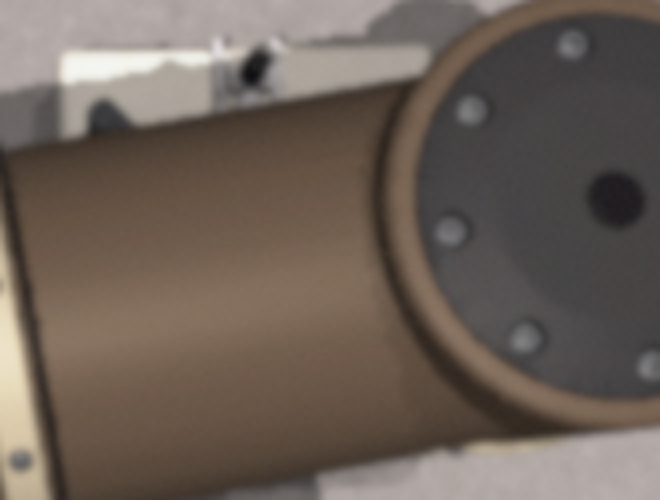

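Run:
```python
from h import *
P,Rt=forkpose(60,z=.15,sgn=-1)
f=lambda p:((proj('side',p)-[235,95])*4).round()
o=get_obs()['tool_pos'];y=R()[:,1];print(y,f(o),f(o+y*.016),f(o-y*.016),'peg top est',f(np.r_[o[:2],.128]))
print(onz('side',(399/4+235-.4,213/4+95-.4),.128),delta(*forkpose(60,z=.11,sgn=-1)))
```

```text
[-3.35294169e-01  9.42113407e-01 -3.85459025e-04] [403. 184.] [413. 201.] [394. 168.] peg top est [399. 222.]
[ 0.47528961 -0.09396916  0.128     ] (array([40.7, -1.9, -1.5]), 0.007)
```

Request:
{"name": "carry_out", "arguments": {
  "fingers": [32,32],
  "offset": [
    [8,-2,-2],
    [15,-3,-2]
  ],
  "yaw": [0,0]
}}

```text
time_s: 2.4
tool_pos: [0.4727, -0.0874, 0.1347]
eef_rot: [0.021, 1.57, 0.363]
ft_force: [0.1, 0.2, -0.6]
opening: 0.0317
```

Run:
```python
from h import *
o=get_obs();print(o['tool_pos'],o['ft_force'],o['opening'])
f=cv2.cvtColor(grab_frame('side'),cv2.COLOR_RGB2BGR)
cv2.imwrite(f"pics/side2.png",cv2.resize(f[95:195,285:385],None,fx=6,fy=6,interpolation=cv2.INTER_CUBIC))
g=lambda p:((proj('side',p)-[285,95])*6).round()
o=o['tool_pos'];y=R()[:,1];print(g(o+y*.016),g(o-y*.016))
```

```text
[ 0.47273202 -0.08739737  0.13473673] [ 0.10487917  0.22954898 -0.64689712] 0.03166399319238749
[318. 337.] [291. 287.]
```

View pics/side2.png

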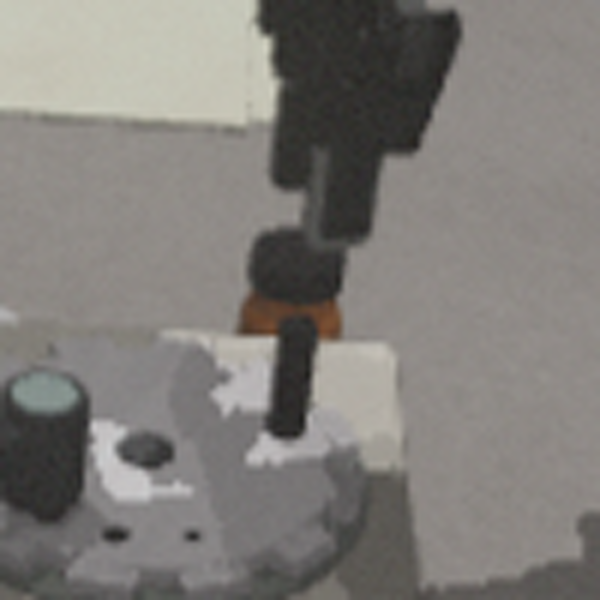

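Run:
```python
from h import *
o=get_obs();p=o['tool_pos'];y=R()[:,1];print(o['eef_rot'],R()[:,0])
for n in("side","top"):
    f=cv2.cvtColor(grab_frame(n),cv2.COLOR_RGB2BGR)
    f=cv2.resize(f,None,fx=1.5,fy=1.5,interpolation=cv2.INTER_CUBIC)
    for z,c in((0,(0,0,255)),(.073,(0,255,0)),(.2,(255,0,0)),(.3,(0,255,255))):
        q=proj(n,p+[0,0,z])*1.5;print(n,z,q);cv2.circle(f,(int(q[0]),int(q[1])),3,c,-1)
    cv2.imwrite(f"pics/{n}3.png",f)
```

```text
[2.56895414 1.56963655 2.9099967 ] [-1.12881398e-03  2.66205315e-04 -9.99999327e-01]
side 0 [504.18088025 221.20880887]
side 0.073 [510.15093257 173.39027837]
side 0.2 [522.19373951  76.93059928]
side 0.3 [533.54160772 -13.96280543]
top 0 [489.40321344 370.77522367]
top 0.073 [498.2451169 366.5896825]
top 0.2 [518.18762357 357.14938686]
top 0.3 [540.0931424  346.77984921]
```

View pics/side3.png

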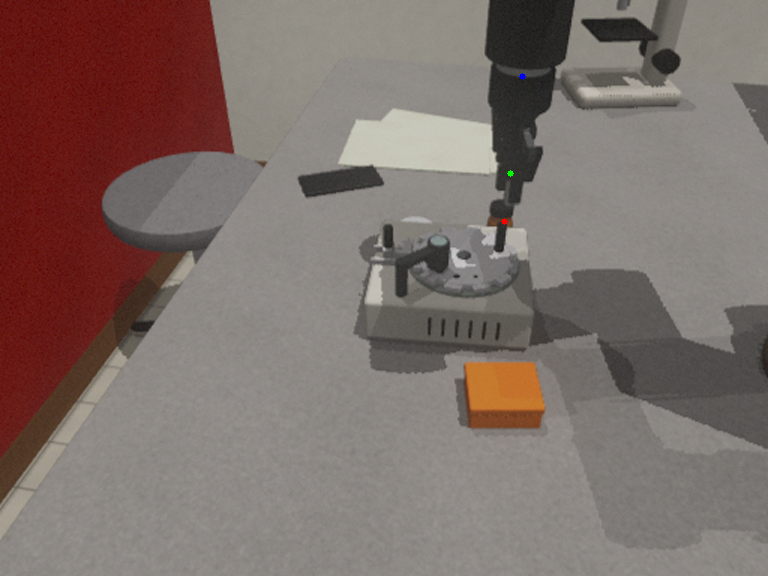

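View pics/top3.png

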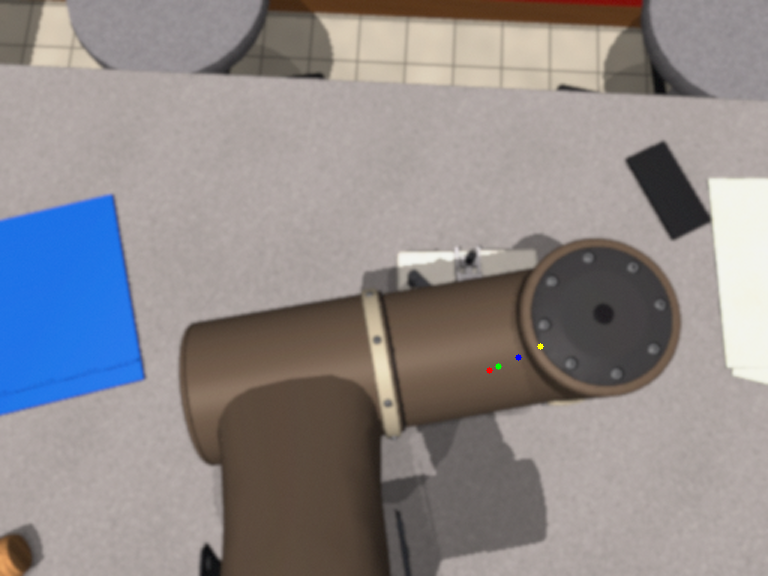

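Request:
{"name": "carry_out", "arguments": {
  "fingers": [32,32,32],
  "offset": [
    [6,0,0],
    [12,0,0],
    [15,0,0]
  ],
  "yaw": [0,0,0]
}}

```text
time_s: 2.85
tool_pos: [0.4723, -0.0877, 0.119]
eef_rot: [2.855, 1.57, -3.088]
ft_force: [0.3, 0.4, -0.7]
opening: 0.0318
```

```bash
cat > look.py <<'E'
import sys
from h import *
o=get_obs();print(o['time_s'],o['tool_pos'].round(4),o['ft_force'].round(2),o['opening'].round(4))
f=cv2.cvtColor(grab_frame('side'),cv2.COLOR_RGB2BGR)
cv2.imwrite(f"pics/{sys.argv[1]}.png",cv2.resize(f[95:215,240:365],None,fx=5,fy=5,interpolation=cv2.INTER_CUBIC))
E
python3 look.py side4
```

```text
Traceback (most recent call last):
  File "look.py", line 3, in <module>
    o=get_obs();print(o['time_s'],o['tool_pos'].round(4),o['ft_force'].round(2),o['opening'].round(4))
                                                                                ^^^^^^^^^^^^^^^^^^
AttributeError: 'float' object has no attribute 'round'
```

```bash
sed -i "s/o\['opening'\].round(4)/o['opening']/" look.py; python3 look.py side4
```

```text
2.85 [ 0.4723 -0.0877  0.119 ] [ 0.32  0.45 -0.67] 0.03176816798939134
```

View pics/side4.png

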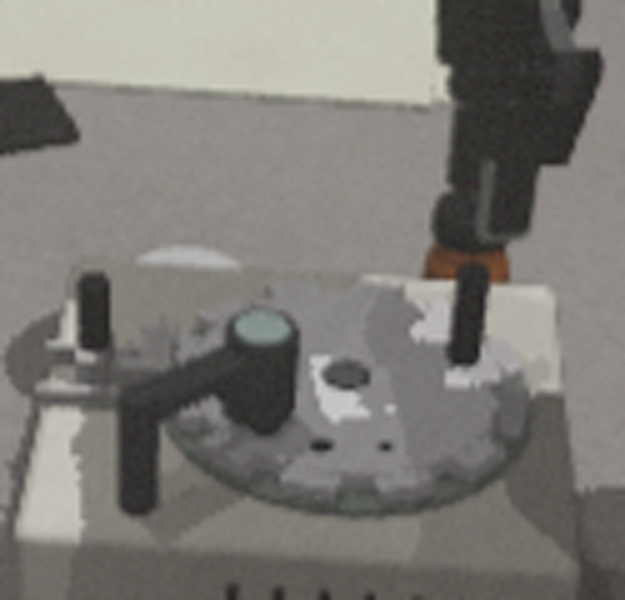

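Request:
{"name": "carry_out", "arguments": {
  "fingers": [32,32,20,8,8],
  "offset": [
    [7,0,0],
    [14,0,0],
    [14,0,0],
    [14,0,0],
    [14,0,0]
  ],
  "yaw": [0,0,0,0,0],
  "grip_force": 20
}}

```text
time_s: 3.4
tool_pos: [0.4729, -0.0877, 0.106]
eef_rot: [-0.453, 1.571, -0.112]
ft_force: [-1.1, -0.1, 0.0]
opening: 0.0078
```

```bash
python3 look.py side5
```

```text
3.4 [ 0.4729 -0.0877  0.106 ] [-1.06 -0.15  0.04] 0.007841117748446992
```

View pics/side5.png

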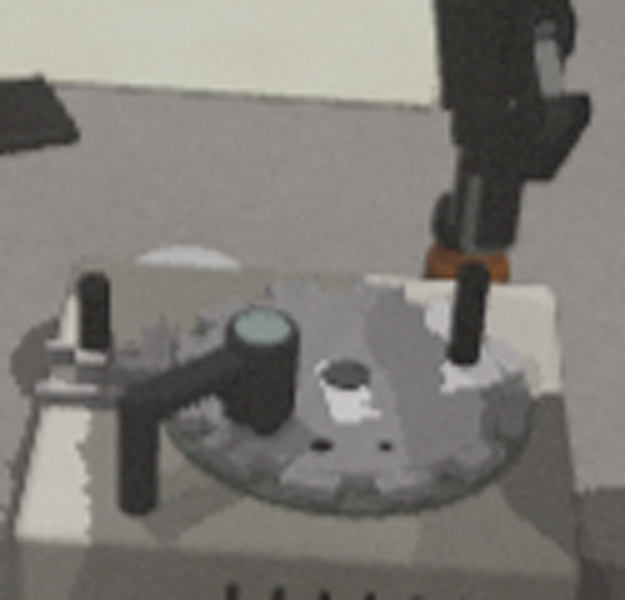

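Request:
{"name": "carry_out", "arguments": {
  "fingers": [32,32,32,32,32],
  "offset": [
    [0,0,0],
    [0,0,0],
    [5,0,0],
    [10,0,0],
    [14,0,0]
  ],
  "yaw": [0,0,0,0,0]
}}

```text
time_s: 3.95
tool_pos: [0.4724, -0.0877, 0.0911]
eef_rot: [2.752, 1.57, 3.092]
ft_force: [0.4, -0.3, -0.1]
opening: 0.0319
```

```bash
python3 look.py side6
```

```text
3.95 [ 0.4724 -0.0877  0.0911] [ 0.36 -0.29 -0.11] 0.03192790822328263
```

View pics/side6.png

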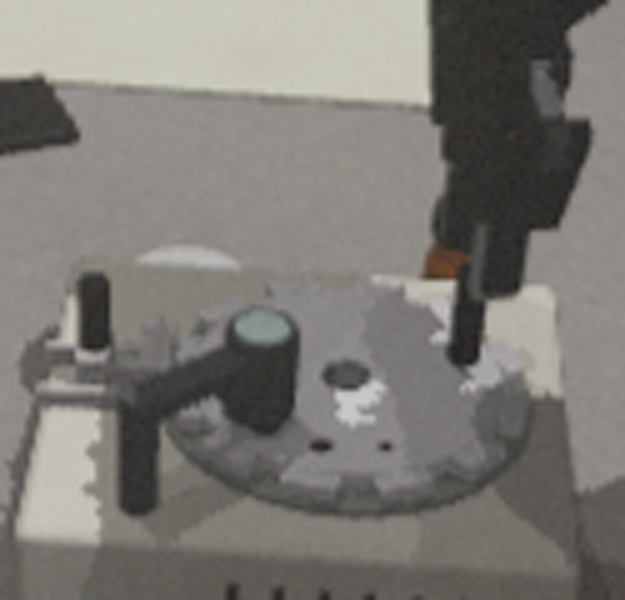

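Request:
{"name": "carry_out", "arguments": {
  "fingers": [32,32,32,32,32],
  "offset": [
    [0,-3,4],
    [3,-3,4],
    [8,-3,4],
    [13,-3,4],
    [18,-3,4]
  ],
  "yaw": [0,0,0,0,0]
}}

```text
time_s: 4.5
tool_pos: [0.4773, -0.0892, 0.0733]
eef_rot: [2.896, 1.571, -3.046]
ft_force: [-0.5, 1.3, 0.9]
opening: 0.0321
```

```bash
python3 look.py side7
```

```text
4.5 [ 0.4773 -0.0892  0.0733] [-0.5   1.29  0.9 ] 0.032106165599705576
```

View pics/side7.png

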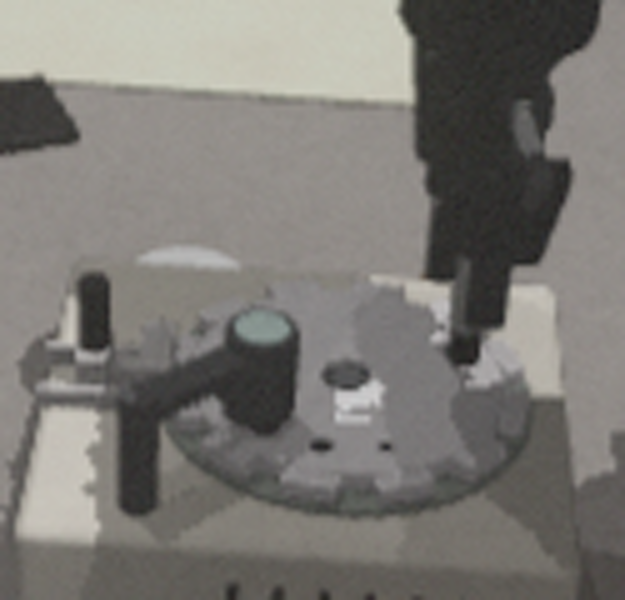

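Run:
```python
from h import *
o,d=ray('side',(336.6,159.6))
for y in(-.075,-.068,-.06):
    print(y,o+d*(y-o[1])/d[1])
```

```text
-0.075 [ 0.46808868 -0.075       0.11238236]
-0.068 [ 0.46822939 -0.068       0.11704288]
-0.06 [ 0.4683902 -0.06       0.1223692]
```

Request:
{"name": "carry_out", "arguments": {
  "fingers": [32,32,28,24,20],
  "offset": [
    [5,0,0],
    [10,0,0],
    [15,0,0],
    [15,0,0],
    [15,0,0]
  ],
  "yaw": [0,0,0,0,0]
}}

```text
time_s: 5.05
tool_pos: [0.4774, -0.0892, 0.0587]
eef_rot: [-3.066, 1.57, -2.725]
ft_force: [0.5, 0.7, -0.0]
opening: 0.0199
```

```bash
python3 look.py side8
```

```text
5.05 [ 0.4774 -0.0892  0.0587] [ 0.47  0.65 -0.05] 0.01992603648754033
```

View pics/side8.png

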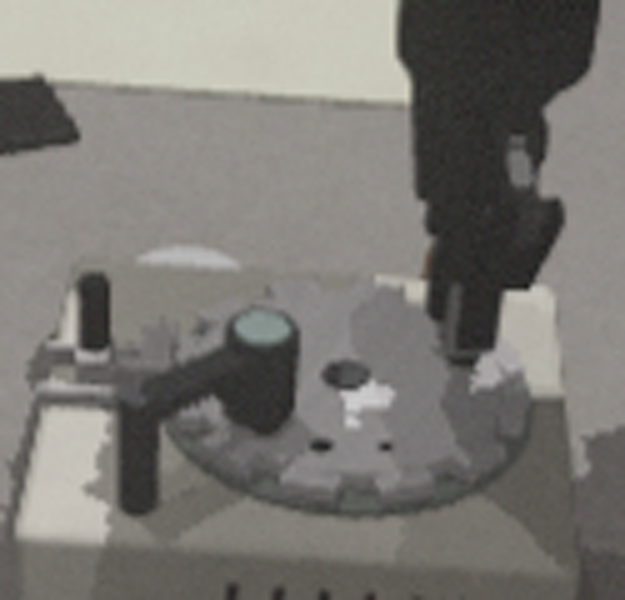

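```bash
cat > arc.py <<'E'
import sys
from h import *
o=get_obs();p=o['tool_pos'];f=o['ft_force'];v=p[:2]-AX;th=np.arctan2(v[1],v[0]);e=v/np.linalg.norm(v);t=np.array([-e[1],e[0]])
y=R()[:,1]
cur=(np.rad2deg(th-PSI)%360)-135
ya=(np.rad2deg(np.arctan2(-y[1],-y[0])-np.pi/2-PSI)%360)-135
print('t',o['time_s'],'tool disc-ang %.2f rad %.1f yawang %.2f z %.1f  Ft(ccw on tool) %.2f Fr %.2f Fz %.2f'%(cur,np.linalg.norm(v)*1e3,ya,p[2]*1e3,f[:2]@t,f[:2]@e,f[2]),o['opening'])
if len(sys.argv)>1:
    tgt=float(sys.argv[1]);z=float(sys.argv[2]) if len(sys.argv)>2 else p[2];n=5
    for k in range(1,n+1):
        P,Rt=forkpose(cur+(tgt-cur)*k/n,rad=.0512,z=z,sgn=-1);d=delta(P,Rt);print(d[0].tolist(),d[1])
E
python3 arc.py 52 .0587
```

```text
t 5.1 tool disc-ang 64.98 rad 49.3 yawang 60.35 z 58.9  Ft(ccw on tool) -0.97 Fr 0.12 Fz -0.89 0.02006914386676691
[0.2, 2.2, -2.0] -0.035
[0.2, 4.5, -2.1] 0.01
[0.2, 6.8, -2.0] 0.055
[0.2, 9.1, -1.8] 0.1
[0.2, 11.4, -1.5] 0.146
```

Request:
{"name": "carry_out", "arguments": {
  "fingers": [20,20,20,20,20],
  "offset": [
    [0,2.2,-2],
    [0,4.5,-2],
    [0,6.8,-2],
    [0,9.1,-1.8],
    [0,11.4,-1.5]
  ],
  "yaw": [-0.03,0.01,0.055,0.1,0.146],
  "grip_force": 60
}}

```text
time_s: 5.6
tool_pos: [0.4722, -0.0795, 0.0591]
eef_rot: [-1.423, 1.57, -1.228]
ft_force: [2.6, -6.0, -1.9]
opening: 0.0197
```

```bash
python3 arc.py 40 .0587
```

```text
t 5.6 tool disc-ang 52.56 rad 51.4 yawang 51.97 z 59.1  Ft(ccw on tool) 6.38 Fr -1.30 Fz -1.95 0.019722143627131882
[0.4, 2.2, 0.2] 0.034
[0.4, 4.5, 0.4] 0.077
[0.4, 6.7, 0.6] 0.121
[0.4, 8.9, 0.9] 0.165
[0.4, 11.1, 1.3] 0.209
```

Request:
{"name": "carry_out", "arguments": {
  "fingers": [20,20,20,20,20],
  "offset": [
    [0,2.2,0.2],
    [0,4.5,0.4],
    [0,6.7,0.6],
    [0,8.9,0.9],
    [0,11.1,1.3]
  ],
  "yaw": [0.034,0.077,0.121,0.165,0.209]
}}

```text
time_s: 6.1
tool_pos: [0.4711, -0.068, 0.059]
eef_rot: [-1.52, 1.57, -1.535]
ft_force: [0.2, -2.5, -0.3]
opening: 0.0199
```

```bash
python3 arc.py 28 .0587;python3 look.py side9
```

```text
t 6.1 tool disc-ang 39.74 rad 51.4 yawang 39.98 z 59.0  Ft(ccw on tool) 2.46 Fr -0.29 Fz -0.27 0.019896843736789026
[0.3, 2.1, 0.3] 0.045
[0.3, 4.2, 0.4] 0.086
[0.3, 6.3, 0.6] 0.127
[0.3, 8.4, 1.0] 0.168
[0.3, 10.4, 1.3] 0.209
6.1 [ 0.4711 -0.068   0.059 ] [ 0.25 -2.47 -0.27] 0.019896843736789026
```

View pics/side9.png

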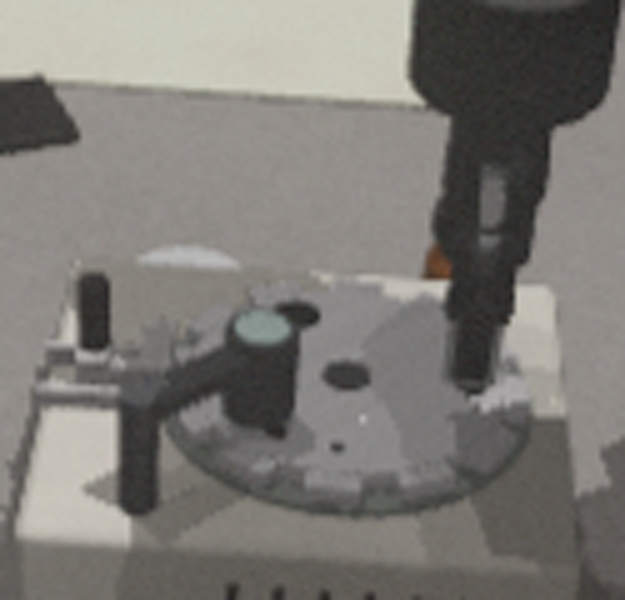

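Disc follows (the holes have turned, the peg is between the fingers). Continue.

Request:
{"name": "carry_out", "arguments": {
  "fingers": [20,20,20,20,20],
  "offset": [
    [0,2.1,0.3],
    [0,4.2,0.4],
    [0,6.3,0.6],
    [0,8.4,1.0],
    [0,10.4,1.3]
  ],
  "yaw": [0.045,0.086,0.127,0.168,0.209]
}}

```text
time_s: 6.65
tool_pos: [0.4727, -0.0573, 0.059]
eef_rot: [0.473, 1.571, 0.25]
ft_force: [0.1, -0.7, 0.6]
opening: 0.0202
```

```bash
python3 arc.py 18 .0587
```

```text
t 6.65 tool disc-ang 27.60 rad 51.1 yawang 28.05 z 59.0  Ft(ccw on tool) 0.65 Fr -0.30 Fz 0.55 0.020168563532776535
[0.3, 1.7, -0.0] 0.041
[0.3, 3.4, 0.1] 0.075
[0.3, 5.1, 0.2] 0.108
[0.3, 6.8, 0.4] 0.142
[0.3, 8.5, 0.7] 0.175
```

Request:
{"name": "carry_out", "arguments": {
  "fingers": [20,20,20,20,20],
  "offset": [
    [0,1.7,0],
    [0,3.4,0.1],
    [0,5.1,0.2],
    [0,6.8,0.4],
    [0,8.5,0.7]
  ],
  "yaw": [0.041,0.075,0.108,0.142,0.175]
}}

```text
time_s: 7.15
tool_pos: [0.4744, -0.05, 0.059]
eef_rot: [-2.097, 1.569, -2.494]
ft_force: [-1.0, -4.1, 1.8]
opening: 0.0202
```

```bash
python3 arc.py 9 .0587
```

```text
t 7.15 tool disc-ang 19.24 rad 51.7 yawang 18.04 z 59.0  Ft(ccw on tool) 4.21 Fr -0.61 Fz 1.77 0.02019214051967162
[0.3, 1.8, 0.5] 0.015
[0.3, 3.7, 0.6] 0.051
[0.3, 5.5, 0.7] 0.086
[0.3, 7.3, 0.9] 0.122
[0.3, 9.1, 1.1] 0.158
```

Request:
{"name": "carry_out", "arguments": {
  "fingers": [20,20,20,20,20],
  "offset": [
    [0,1.8,0.5],
    [0,3.7,0.6],
    [0,5.5,0.7],
    [0,7.3,0.9],
    [0,9.1,1.1]
  ],
  "yaw": [0.015,0.051,0.086,0.122,0.158]
}}

```text
time_s: 7.65
tool_pos: [0.4799, -0.0412, 0.0589]
eef_rot: [0.906, 1.571, 0.35]
ft_force: [-0.7, -2.4, 1.4]
opening: 0.0198
```

```bash
python3 arc.py 4 .0587
```

```text
t 7.65 tool disc-ang 7.72 rad 50.9 yawang 8.96 z 58.9  Ft(ccw on tool) 2.38 Fr -0.68 Fz 1.37 0.019790310798072537
[0.2, 0.7, -0.3] 0.035
[0.2, 1.3, -0.3] 0.048
[0.2, 2.0, -0.3] 0.061
[0.2, 2.7, -0.2] 0.074
[0.2, 3.3, -0.2] 0.087
```

Request:
{"name": "carry_out", "arguments": {
  "fingers": [20,20,20,20,20],
  "offset": [
    [0,0.7,0],
    [0,1.3,0],
    [0,2,0],
    [0,2.7,0],
    [0,3.3,0]
  ],
  "yaw": [0.02,0.035,0.05,0.06,0.07]
}}

```text
time_s: 8.15
tool_pos: [0.4817, -0.0384, 0.0588]
eef_rot: [1.299, 1.571, 0.672]
ft_force: [0.2, -0.3, -1.3]
opening: 0.02
```

```bash
python3 arc.py 1 .0587; python3 look.py side10
```

```text
t 8.15 tool disc-ang 3.93 rad 51.0 yawang 4.92 z 58.8  Ft(ccw on tool) 0.15 Fr -0.36 Fz -1.30 0.019958938928889187
[0.1, 0.5, -0.2] 0.027
[0.1, 1.0, -0.2] 0.038
[0.1, 1.6, -0.1] 0.048
[0.1, 2.1, -0.1] 0.058
[0.1, 2.6, -0.1] 0.068
8.15 [ 0.4817 -0.0384  0.0588] [ 0.2  -0.34 -1.3 ] 0.019958938928889187
```

View pics/side10.png

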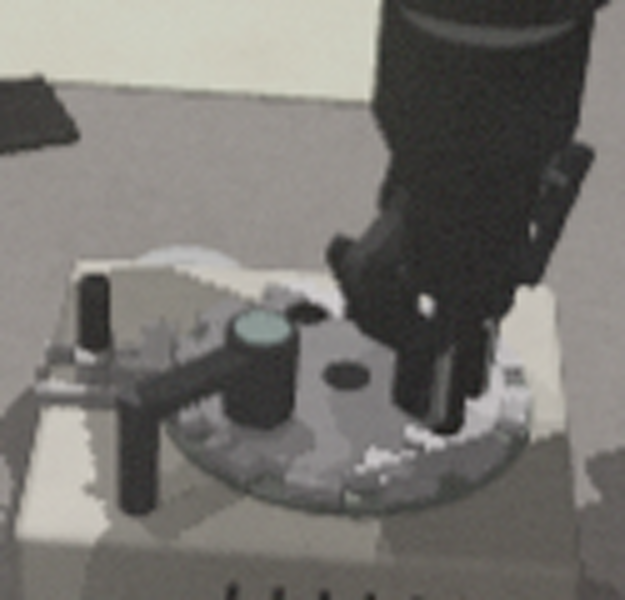

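Request:
{"name": "carry_out", "arguments": {
  "fingers": [20,20,20,20,20],
  "offset": [
    [0,0.5,0],
    [0,1,0],
    [0,1.5,0],
    [0,2,0],
    [0,2,0]
  ],
  "yaw": [0.02,0.03,0.045,0.055,0.055]
}}

```text
time_s: 8.7
tool_pos: [0.483, -0.0368, 0.0588]
eef_rot: [1.16, 1.571, 0.478]
ft_force: [0.1, 0.1, -0.6]
opening: 0.02
```

```bash
python3 arc.py 0 .0587
```

```text
t 8.7 tool disc-ang 1.63 rad 51.0 yawang 1.76 z 58.8  Ft(ccw on tool) -0.13 Fr 0.04 Fz -0.58 0.020045707182104636
[0.1, 0.3, -0.2] 0.008
[0.1, 0.6, -0.2] 0.014
[0.1, 0.9, -0.2] 0.019
[0.1, 1.2, -0.2] 0.025
[0.1, 1.5, -0.2] 0.031
```

Request:
{"name": "carry_out", "arguments": {
  "fingers": [20,20,20,20,20],
  "offset": [
    [0,0.5,0],
    [0,1,0],
    [0,1.5,0],
    [0,2,0],
    [0,2,0]
  ],
  "yaw": [0.01,0.02,0.03,0.04,0.04]
}}

```text
time_s: 9.2
tool_pos: [0.4842, -0.0352, 0.0588]
eef_rot: [0.967, 1.571, 0.245]
ft_force: [0.2, 0.3, -0.1]
opening: 0.02
```

```bash
python3 arc.py
```

```text
t 9.2 tool disc-ang -0.55 rad 51.1 yawang -0.53 z 58.8  Ft(ccw on tool) -0.33 Fr 0.04 Fz -0.11 0.02002754057606457
```

Request:
{"name": "carry_out", "arguments": {
  "fingers": [20,20,20,20,20],
  "offset": [
    [0,0.4,0],
    [0,0.8,0],
    [0,1.2,0.1],
    [0,1.6,0.1],
    [0,1.6,0.1]
  ],
  "yaw": [0.01,0.015,0.025,0.03,0.03]
}}

```text
time_s: 9.7
tool_pos: [0.4852, -0.0342, 0.0588]
eef_rot: [-1.007, 1.571, -1.758]
ft_force: [0.8, 0.5, 0.5]
opening: 0.0199
```

```bash
python3 arc.py
```

```text
t 9.7 tool disc-ang -2.25 rad 51.0 yawang -2.23 z 58.8  Ft(ccw on tool) -0.94 Fr -0.25 Fz 0.55 0.019881779991284407
```

Request:
{"name": "carry_out", "arguments": {
  "fingers": [20,20,20,20,20],
  "offset": [
    [0,0.4,0],
    [0,0.8,0],
    [0,1.2,0.1],
    [0,1.6,0.1],
    [0,1.6,0.1]
  ],
  "yaw": [0.01,0.015,0.025,0.03,0.03]
}}

```text
time_s: 10.2
tool_pos: [0.4856, -0.0335, 0.0587]
eef_rot: [-1.926, 1.569, -2.707]
ft_force: [-4.0, -3.3, 4.3]
opening: 0.0198
```

```bash
python3 arc.py
```

```text
t 10.2 tool disc-ang -3.05 rad 51.2 yawang -3.96 z 58.7  Ft(ccw on tool) 5.13 Fr 0.56 Fz 4.25 0.019843318423991955
```

Request:
{"name": "carry_out", "arguments": {
  "fingers": [20,20,20,20],
  "offset": [
    [0,0.2,0],
    [0,0.4,0],
    [0,0.6,0],
    [0,0.6,0]
  ],
  "yaw": [0,0.01,0.01,0.01]
}}

```text
time_s: 10.6
tool_pos: [0.4858, -0.0333, 0.0587]
eef_rot: [-1.902, 1.569, -2.694]
ft_force: [-4.0, -4.6, 4.2]
opening: 0.02
```

```bash
python3 arc.py
```

```text
t 10.6 tool disc-ang -3.38 rad 51.2 yawang -4.53 z 58.7  Ft(ccw on tool) 6.15 Fr -0.34 Fz 4.18 0.02002469319321798
```

Request:
{"name": "carry_out", "arguments": {
  "fingers": [20,20,20,20],
  "offset": [
    [0,0.2,0],
    [0,0.4,0],
    [0,0.6,0],
    [0,0.6,0]
  ],
  "yaw": [0,0.01,0.01,0.01]
}}

```text
time_s: 11.0
tool_pos: [0.4863, -0.0328, 0.0587]
eef_rot: [-1.94, 1.569, -2.741]
ft_force: [-4.3, -4.0, 4.2]
opening: 0.0198
```

```bash
python3 arc.py
```

```text
t 11.0 tool disc-ang -4.19 rad 51.2 yawang -5.10 z 58.7  Ft(ccw on tool) 5.88 Fr 0.17 Fz 4.24 0.019759821150446326
```

Request:
{"name": "carry_out", "arguments": {
  "fingers": [20,20,20,20],
  "offset": [
    [0,0.2,0],
    [0,0.4,0],
    [0,0.6,0],
    [0,0.6,0]
  ],
  "yaw": [0,0.01,0.01,0.01]
}}

```text
time_s: 11.4
tool_pos: [0.4867, -0.0324, 0.0587]
eef_rot: [-1.89, 1.569, -2.702]
ft_force: [-3.9, -4.0, 4.0]
opening: 0.0198
```

```bash
python3 arc.py
```

```text
t 11.4 tool disc-ang -4.82 rad 51.2 yawang -5.67 z 58.7  Ft(ccw on tool) 5.60 Fr -0.12 Fz 3.96 0.019764151654415425
```

Request:
{"name": "carry_out", "arguments": {
  "fingers": [20,20,20,20],
  "offset": [
    [0,0.2,0],
    [0,0.4,0],
    [0,0.6,0],
    [0,0.6,0]
  ],
  "yaw": [0,0.01,0.01,0.01]
}}

```text
time_s: 11.8
tool_pos: [0.4868, -0.0322, 0.0586]
eef_rot: [-1.874, 1.568, -2.696]
ft_force: [-4.7, -4.2, 5.3]
opening: 0.0201
```

```bash
python3 arc.py
```

```text
t 11.8 tool disc-ang -5.01 rad 51.3 yawang -6.25 z 58.6  Ft(ccw on tool) 6.34 Fr 0.27 Fz 5.29 0.020087615298634634
```

Request:
{"name": "carry_out", "arguments": {
  "fingers": [20,20,20,20],
  "offset": [
    [-0.4,0.2,0],
    [-0.8,0.4,0],
    [-0.8,0.6,0],
    [-0.8,0.6,0]
  ],
  "yaw": [0,0.01,0.01,0.01]
}}

```text
time_s: 12.2
tool_pos: [0.4864, -0.0319, 0.0588]
eef_rot: [-2.027, 1.567, -2.859]
ft_force: [-5.0, -4.7, 0.4]
opening: 0.02
```

```bash
python3 arc.py
```

```text
t 12.2 tool disc-ang -4.99 rad 51.8 yawang -6.84 z 58.8  Ft(ccw on tool) 6.83 Fr 0.12 Fz 0.40 0.020014339517271117
```

Request:
{"name": "carry_out", "arguments": {
  "fingers": [20,20,20,20],
  "offset": [
    [0,0.2,0.2],
    [0,0.4,0.3],
    [0,0.5,0.3],
    [0,0.5,0.3]
  ],
  "yaw": [0,0,0,0]
}}

```text
time_s: 12.6
tool_pos: [0.4866, -0.032, 0.0587]
eef_rot: [-2.017, 1.566, -2.849]
ft_force: [-5.6, -5.1, 2.2]
opening: 0.02
```

```bash
python3 arc.py
```

```text
t 12.6 tool disc-ang -5.05 rad 51.6 yawang -6.85 z 58.7  Ft(ccw on tool) 7.52 Fr 0.25 Fz 2.22 0.02000436744779471
```

Request:
{"name": "carry_out", "arguments": {
  "fingers": [20,20,20,20],
  "offset": [
    [0,0.2,0],
    [0,0.5,0],
    [0,0.8,0],
    [0,0.8,0]
  ],
  "yaw": [0,0,0,0]
}}

```text
time_s: 13.0
tool_pos: [0.4867, -0.0318, 0.0587]
eef_rot: [-1.97, 1.565, -2.802]
ft_force: [-7.3, -6.8, 2.5]
opening: 0.0202
```

```bash
python3 arc.py
```

```text
t 13.0 tool disc-ang -5.25 rad 51.6 yawang -6.85 z 58.7  Ft(ccw on tool) 9.99 Fr 0.14 Fz 2.54 0.02016174026338821
```

Request:
{"name": "carry_out", "arguments": {
  "fingers": [20,20,20],
  "offset": [
    [0,0.3,0],
    [0,0.7,0],
    [0,0.7,0]
  ],
  "yaw": [0,0,0]
}}

```text
time_s: 13.3
tool_pos: [0.4867, -0.0316, 0.0587]
eef_rot: [-1.946, 1.564, -2.778]
ft_force: [-8.1, -8.5, 3.9]
opening: 0.0201
```

```bash
python3 arc.py
```

```text
t 13.3 tool disc-ang -5.43 rad 51.7 yawang -6.86 z 58.7  Ft(ccw on tool) 11.71 Fr -0.52 Fz 3.93 0.020104995112958973
```

Request:
{"name": "carry_out", "arguments": {
  "fingers": [20,20,20,20,20],
  "offset": [
    [0,0.3,0],
    [0,0.3,0],
    [0,0.3,0],
    [0,0.3,0],
    [0,0.3,0]
  ],
  "yaw": [0,0,0,0,0]
}}

```text
time_s: 13.8
tool_pos: [0.4868, -0.0316, 0.0587]
eef_rot: [-1.943, 1.564, -2.775]
ft_force: [-9.1, -8.0, 4.8]
opening: 0.0204
```

Request:
{"name": "carry_out", "arguments": {
  "fingers": [20,20],
  "offset": [
    [0,0,0],
    [0,0,0]
  ],
  "yaw": [0,0]
}}

```text
time_s: 14.0
tool_pos: [0.4868, -0.0316, 0.0587]
eef_rot: [-1.941, 1.564, -2.773]
ft_force: [-8.7, -8.2, 5.1]
opening: 0.0201
```

Request:
{"name": "carry_out", "arguments": {
  "fingers": [20],
  "offset": [
    [0,0,0]
  ],
  "yaw": [0]
}}

```text
time_s: 14.1
tool_pos: [0.4867, -0.0316, 0.0587]
eef_rot: [-1.939, 1.564, -2.771]
ft_force: [-8.9, -8.5, 4.2]
opening: 0.0202
```

```bash
python3 arc.py
```

```text
t 14.1 tool disc-ang -5.44 rad 51.7 yawang -6.86 z 58.7  Ft(ccw on tool) 12.30 Fr -0.03 Fz 4.23 0.020185218295840118
```

```bash
python3 arc.py 0 .059
```

```text
t 14.1 tool disc-ang -5.44 rad 51.7 yawang -6.86 z 58.7  Ft(ccw on tool) 12.30 Fr -0.03 Fz 4.23 0.020185218295840118
[-0.3, -1.0, 0.6] -0.044
[-0.3, -1.9, 0.6] -0.063
[-0.3, -2.9, 0.7] -0.082
[-0.3, -3.9, 0.8] -0.101
[-0.3, -4.8, 0.9] -0.12
```

Request:
{"name": "carry_out", "arguments": {
  "fingers": [20,20,20,20,20],
  "offset": [
    [0,-1.5,0],
    [0,-3,0.1],
    [0,-4.5,0.2],
    [0,-6,0.3],
    [0,-7,0.4]
  ],
  "yaw": [-0.03,-0.05,-0.08,-0.1,-0.12]
}}

```text
time_s: 14.6
tool_pos: [0.4863, -0.0343, 0.0598]
eef_rot: [1.077, 1.569, 0.368]
ft_force: [-0.1, -0.6, 0.3]
opening: 0.0199
```

Request:
{"name": "carry_out", "arguments": {
  "fingers": [20,20,20],
  "offset": [
    [0,0,0],
    [0,0,0],
    [0,0,0]
  ],
  "yaw": [0,0,0]
}}

```text
time_s: 14.9
tool_pos: [0.4858, -0.0345, 0.0597]
eef_rot: [1.09, 1.57, 0.379]
ft_force: [-0.4, -0.1, 0.9]
opening: 0.0201
```

```bash
python3 arc.py; python3 look.py side11
```

```text
t 14.9 tool disc-ang -2.34 rad 50.4 yawang 0.05 z 59.7  Ft(ccw on tool) 0.33 Fr 0.18 Fz 0.92 0.02008680925804783
14.9 [ 0.4858 -0.0345  0.0597] [-0.36 -0.12  0.92] 0.02008680925804783
```

View pics/side11.png

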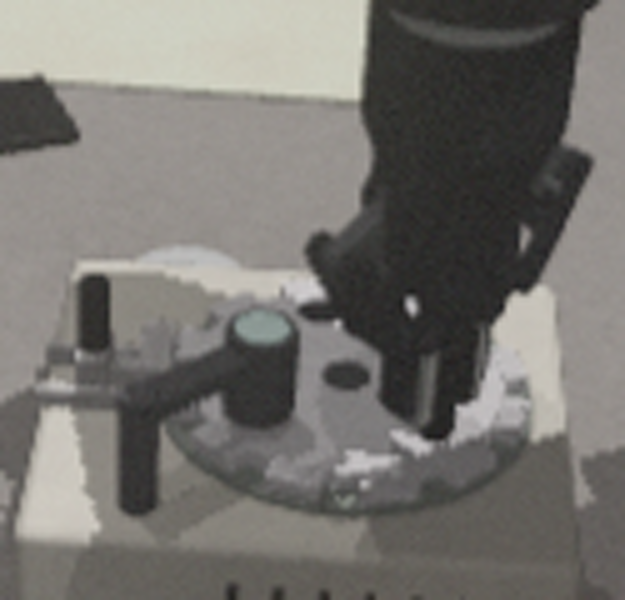

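```bash
python3 arc.py 11 .0595
```

```text
t 14.95 tool disc-ang -2.30 rad 50.4 yawang 0.06 z 59.7  Ft(ccw on tool) -0.07 Fr -0.01 Fz -0.43 0.02007173268732445
[0.2, -2.3, -0.9] -0.005
[0.2, -4.7, -0.8] -0.052
[0.2, -7.1, -0.6] -0.098
[0.2, -9.4, -0.3] -0.145
[0.2, -11.8, 0.1] -0.191
```

Request:
{"name": "carry_out", "arguments": {
  "fingers": [20,20,20,20,20],
  "offset": [
    [0,-2.3,-0.9],
    [0,-4.7,-0.8],
    [0,-7.1,-0.6],
    [0,-9.4,-0.3],
    [0,-11.8,0.1]
  ],
  "yaw": [-0.005,-0.052,-0.098,-0.145,-0.191]
}}

```text
time_s: 15.45
tool_pos: [0.4791, -0.0427, 0.0597]
eef_rot: [1.092, 1.568, 0.574]
ft_force: [2.7, 5.1, -3.5]
opening: 0.02
```

```bash
python3 arc.py 22 .0595
```

```text
t 15.45 tool disc-ang 9.62 rad 50.8 yawang 11.13 z 59.7  Ft(ccw on tool) -5.72 Fr 0.31 Fz -3.51 0.02003893323520178
[0.2, -2.2, -0.4] -0.017
[0.2, -4.4, -0.3] -0.06
[0.2, -6.6, -0.2] -0.103
[0.2, -8.8, 0.1] -0.146
[0.2, -11.0, 0.5] -0.19
```

Request:
{"name": "carry_out", "arguments": {
  "fingers": [20,20,20,20,20],
  "offset": [
    [0,-2,-0.3],
    [0,-4,-0.2],
    [0,-6,-0.1],
    [0,-8,0.1],
    [0,-10,0.5]
  ],
  "yaw": [-0.03,-0.07,-0.11,-0.15,-0.19]
}}

```text
time_s: 15.95
tool_pos: [0.4737, -0.0522, 0.0596]
eef_rot: [0.976, 1.57, 0.648]
ft_force: [0.1, 2.1, -0.9]
opening: 0.0199
```

```bash
python3 arc.py 30 .0595
```

```text
t 15.95 tool disc-ang 21.84 rad 51.6 yawang 22.00 z 59.6  Ft(ccw on tool) -2.03 Fr 0.57 Fz -0.94 0.019927591053032746
[0.1, -1.5, 0.4] -0.026
[0.1, -2.9, 0.5] -0.054
[0.1, -4.4, 0.6] -0.083
[0.1, -5.8, 0.7] -0.111
[0.1, -7.3, 0.9] -0.14
```

Request:
{"name": "carry_out", "arguments": {
  "fingers": [20,20,20,20,20],
  "offset": [
    [0,-2,0.2],
    [0,-4,0.4],
    [0,-6,0.6],
    [0,-8,1],
    [0,-10,1.4]
  ],
  "yaw": [-0.04,-0.08,-0.12,-0.16,-0.2]
}}

```text
time_s: 16.45
tool_pos: [0.4713, -0.0625, 0.0596]
eef_rot: [1.331, 1.571, 1.202]
ft_force: [-0.2, 0.4, -0.2]
opening: 0.0201
```

```bash
python3 arc.py 42 .0595
```

```text
t 16.45 tool disc-ang 33.63 rad 51.6 yawang 33.46 z 59.6  Ft(ccw on tool) -0.41 Fr 0.24 Fz -0.16 0.020123576721144055
[0.1, -1.5, 0.4] -0.032
[0.1, -3.0, 0.5] -0.061
[0.1, -4.5, 0.6] -0.091
[0.1, -6.0, 0.8] -0.12
[0.1, -7.4, 1.0] -0.149
```

Request:
{"name": "carry_out", "arguments": {
  "fingers": [20,20,20,20,20],
  "offset": [
    [0,-2,0.4],
    [0,-4,0.5],
    [0,-6,0.7],
    [0,-8,1],
    [0,-10,1.4]
  ],
  "yaw": [-0.04,-0.08,-0.12,-0.16,-0.2]
}}

```text
time_s: 16.95
tool_pos: [0.4717, -0.072, 0.0596]
eef_rot: [0.863, 1.57, 0.934]
ft_force: [-0.3, 4.0, -0.1]
opening: 0.0199
```

```bash
python3 arc.py 54 .0595
```

```text
t 16.95 tool disc-ang 44.24 rad 50.9 yawang 44.92 z 59.6  Ft(ccw on tool) -3.99 Fr 0.02 Fz -0.12 0.019866479396711913
[0.1, -1.7, -0.3] -0.022
[0.1, -3.5, -0.3] -0.056
[0.1, -5.2, -0.1] -0.09
[0.1, -7.0, 0.1] -0.124
[0.1, -8.7, 0.3] -0.159
```

Request:
{"name": "carry_out", "arguments": {
  "fingers": [20,20,20,20,20],
  "offset": [
    [0,-2,-0.2],
    [0,-4,-0.1],
    [0,-6,0.1],
    [0,-8,0.4],
    [0,-10,0.8]
  ],
  "yaw": [-0.04,-0.08,-0.12,-0.16,-0.2]
}}

```text
time_s: 17.45
tool_pos: [0.4728, -0.0824, 0.0596]
eef_rot: [1.435, 1.57, 1.706]
ft_force: [-0.5, 1.8, -0.3]
opening: 0.02
```

```bash
python3 arc.py 66 .0595
```

```text
t 17.45 tool disc-ang 55.94 rad 51.4 yawang 56.38 z 59.6  Ft(ccw on tool) -1.89 Fr 0.06 Fz -0.25 0.019987740291137385
[0.1, -1.8, 0.3] -0.028
[0.1, -3.6, 0.3] -0.063
[0.1, -5.4, 0.5] -0.098
[0.1, -7.2, 0.7] -0.133
[0.1, -8.9, 1.0] -0.168
```

Request:
{"name": "carry_out", "arguments": {
  "fingers": [20,20,20,20,20],
  "offset": [
    [0,-2,0.3],
    [0,-4,0.4],
    [0,-6,0.6],
    [0,-8,0.9],
    [0,-10,1.2]
  ],
  "yaw": [-0.04,-0.08,-0.12,-0.16,-0.2]
}}

```text
time_s: 17.95
tool_pos: [0.4764, -0.0913, 0.0596]
eef_rot: [1.49, 1.57, 1.961]
ft_force: [-3.1, 6.8, 2.4]
opening: 0.0199
```

```bash
python3 arc.py 78 .0595
```

```text
t 17.95 tool disc-ang 66.66 rad 51.2 yawang 67.81 z 59.6  Ft(ccw on tool) -7.50 Fr -0.23 Fz 2.41 0.01991176388061662
[0.1, -2.0, 0.0] -0.019
[0.1, -4.1, 0.1] -0.059
[0.1, -6.1, 0.3] -0.099
[0.1, -8.1, 0.5] -0.138
[0.0, -10.1, 0.8] -0.178
```

Request:
{"name": "carry_out", "arguments": {
  "fingers": [20,20,20,20,20],
  "offset": [
    [0,-2,0],
    [0,-4,0.1],
    [0,-6,0.3],
    [0,-8,0.5],
    [0,-10,0.8]
  ],
  "yaw": [-0.03,-0.07,-0.11,-0.15,-0.19]
}}

```text
time_s: 18.45
tool_pos: [0.4816, -0.1002, 0.0596]
eef_rot: [1.848, 1.57, 2.509]
ft_force: [-1.5, 2.4, 1.9]
opening: 0.0202
```

```bash
python3 arc.py 86 .0595;python3 look.py side12
```

```text
t 18.45 tool disc-ang 78.12 rad 51.5 yawang 78.72 z 59.6  Ft(ccw on tool) -2.85 Fr -0.23 Fz 1.88 0.020179083191089336
[0.1, -1.4, 0.3] -0.017
[0.1, -2.8, 0.3] -0.045
[0.1, -4.2, 0.4] -0.072
[0.1, -5.6, 0.5] -0.1
[0.1, -7.0, 0.7] -0.127
18.45 [ 0.4816 -0.1002  0.0596] [-1.54  2.4   1.88] 0.020179083191089336
```

View pics/side12.png

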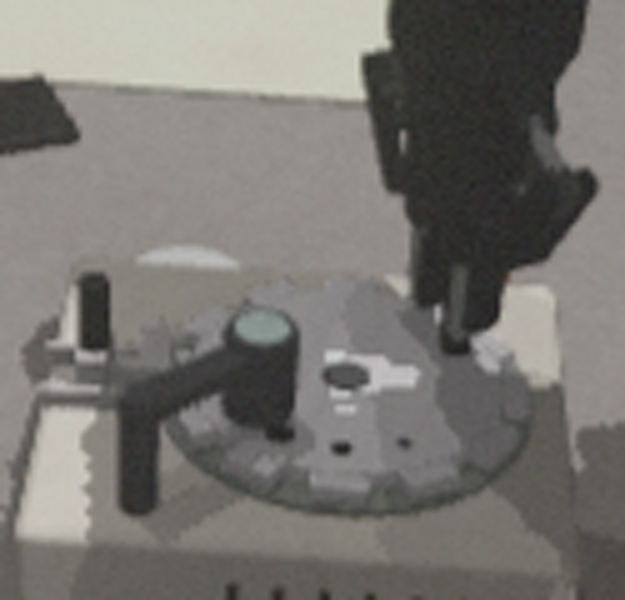

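Request:
{"name": "carry_out", "arguments": {
  "fingers": [20,20,20,20,20],
  "offset": [
    [0,-1.5,0.2],
    [0,-3,0.3],
    [0,-4.6,0.4],
    [0,-6.2,0.6],
    [0,-7.8,0.8]
  ],
  "yaw": [-0.02,-0.05,-0.08,-0.11,-0.14]
}}

```text
time_s: 19.0
tool_pos: [0.4874, -0.1062, 0.0596]
eef_rot: [2.345, 1.571, -3.138]
ft_force: [-0.8, 0.8, 0.4]
opening: 0.0204
```

```bash
python3 arc.py 91 .0595;python3 look.py side13
```

```text
t 19.0 tool disc-ang 87.41 rad 51.1 yawang 86.70 z 59.6  Ft(ccw on tool) -1.16 Fr -0.05 Fz 0.38 0.020365541075950025
[0.1, -0.6, -0.1] -0.025
[0.1, -1.3, -0.0] -0.038
[0.1, -1.9, -0.0] -0.05
[0.1, -2.6, 0.0] -0.063
[0.1, -3.2, 0.1] -0.075
19.0 [ 0.4874 -0.1062  0.0596] [-0.81  0.84  0.38] 0.020365541075950025
```

View pics/side13.png

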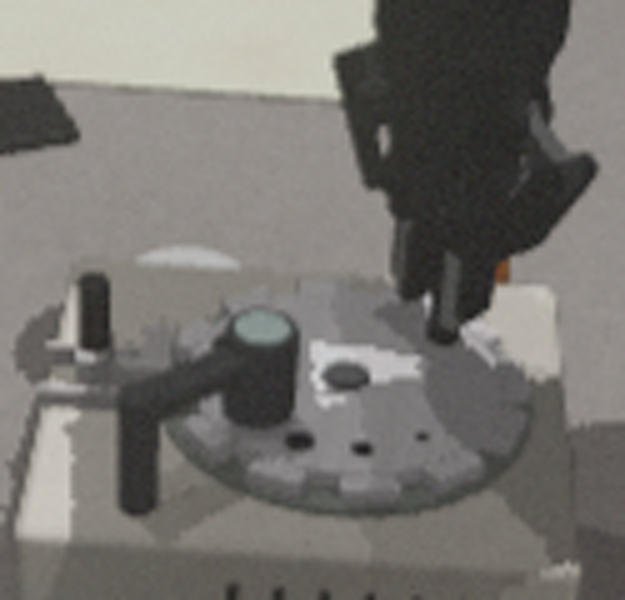

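Request:
{"name": "carry_out", "arguments": {
  "fingers": [20,20,20,20,20],
  "offset": [
    [0,-1.2,0],
    [0,-2.4,0],
    [0,-3.6,0.1],
    [0,-4.5,0.1],
    [0,-4.5,0.1]
  ],
  "yaw": [-0.03,-0.05,-0.07,-0.09,-0.09]
}}

```text
time_s: 19.55
tool_pos: [0.491, -0.1093, 0.0596]
eef_rot: [-1.347, 1.571, -0.457]
ft_force: [1.0, -0.2, -0.3]
opening: 0.0198
```

```bash
python3 arc.py 90 .0595
```

```text
t 19.55 tool disc-ang 92.74 rad 51.1 yawang 91.83 z 59.6  Ft(ccw on tool) 0.90 Fr -0.44 Fz -0.35 0.01980901407076433
[0.1, 0.5, -0.1] -0.006
[0.1, 1.0, -0.1] 0.003
[0.1, 1.5, -0.1] 0.013
[0.1, 2.0, -0.0] 0.022
[0.1, 2.4, -0.0] 0.032
```

Request:
{"name": "carry_out", "arguments": {
  "fingers": [20,20,26,34,34],
  "offset": [
    [0,1.2,0],
    [0,2.4,0],
    [0,2.4,0],
    [0,2.4,0],
    [-15,2.4,0]
  ],
  "yaw": [0,0,0,0,0]
}}

```text
time_s: 20.05
tool_pos: [0.4875, -0.1077, 0.0732]
eef_rot: [2.305, 1.567, -3.089]
ft_force: [0.6, 0.0, -0.2]
opening: 0.0339
```

Request:
{"name": "carry_out", "arguments": {
  "fingers": [34,34,34],
  "offset": [
    [-20,0,0],
    [-45,0,0],
    [-70,0,0]
  ],
  "yaw": [0,0,0]
}}

```text
time_s: 20.35
tool_pos: [0.4887, -0.1077, 0.1454]
eef_rot: [2.398, 1.57, -2.996]
ft_force: [0.2, -0.7, -1.0]
opening: 0.0343
```

```bash
python3 arc.py;python3 look.py side14
cat > post.py <<'E'
import sys
from h import *
# target: dist from axis along lamp x [mm], lateral [mm], z
o=get_obs();p=o['tool_pos'];f=o['ft_force'];e=np.array([np.cos(PSI),np.sin(PSI)]);t=np.array([-e[1],e[0]])
v=p[:2]-AX
print('t',o['time_s'],'along %.1f lat %.1f z %.1f F along %.2f lat %.2f z %.2f'%(v@e*1e3,v@t*1e3,p[2]*1e3,f[:2]@e,f[:2]@t,f[2]),o['opening'],'j6',o['joints'][5])
if len(sys.argv)>1:
    a,l,z=[float(s)/1e3 for s in sys.argv[1:4]]
    P=np.r_[AX+a*e+l*t,z];y=np.r_[-e,0];x=np.array([0,0,-1.]);print(delta(P,np.c_[x,y,np.cross(x,y)]))
E
python3 post.py 108 0 145
```

```text
t 20.35 tool disc-ang 89.63 rad 51.4 yawang 91.79 z 145.4  Ft(ccw on tool) 0.60 Fr 0.34 Fz -1.00 0.03430221429722371
20.35 [ 0.4887 -0.1077  0.1454] [ 0.23 -0.65 -1.  ] 0.03430221429722371
t 20.4 along -34.0 lat -36.5 z 149.8 F along 2.54 lat -0.78 z 5.08 0.03412587977984341 j6 -0.8576121684650557
(array([  5.6, -78.6, 123.7]), -0.753)
```

View pics/side14.png

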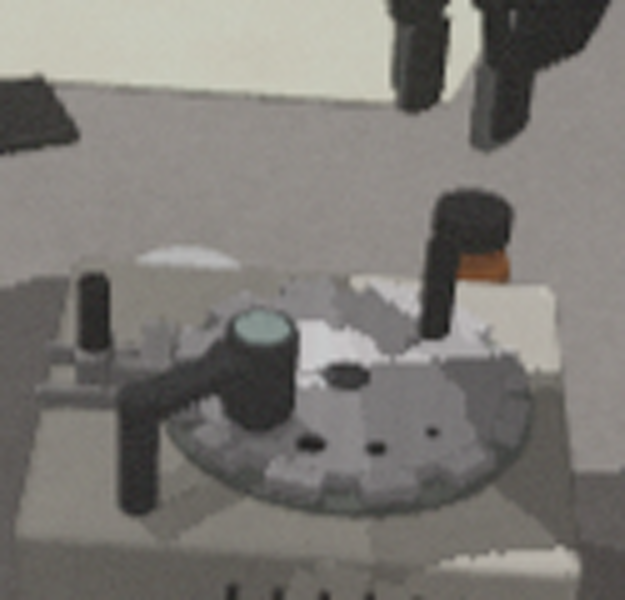

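```bash
python3 - <<'E'
from h import *
for p in[(441,238),(438,242)]:
    q=onz('side',(240+p[0]/5-.4,95+p[1]/5-.4),.128)[:2]-AX;print(q,np.linalg.norm(q),np.rad2deg(np.arctan2(q[1],q[0])-PSI)%360-135)
q=onz('side',(240+434/5-.4,95+335/5-.4),.082)[:2]-AX;print('base',q,np.linalg.norm(q),np.rad2deg(np.arctan2(q[1],q[0])-PSI)%360-135)
E
python3 - <<'E'
import sys;sys.path.insert(0,'.')
from h import *
f=cv2.cvtColor(grab_frame('side'),cv2.COLOR_RGB2BGR)
a=f[140:185,240:290];cv2.imwrite('pics/notch.png',cv2.resize(a,None,fx=12,fy=12,interpolation=cv2.INTER_CUBIC))
g=lambda p:((proj('side',p)-[240,140]+.4)*12).round()
e=np.array([np.cos(PSI),np.sin(PSI)]);t=np.array([-e[1],e[0]])
for a,z in((.070,.082),(.076,.082),(.087,.093),(.108,.091),(.108,.123)): print(a,z,g(np.r_[AX+a*e,z]))
E
```

```text
[-0.03250165 -0.04444985] 0.05506493042759263 94.64320417383027
[-0.03147372 -0.04106199] 0.05173666503462559 93.34750564405155
base [-0.03409973 -0.03990876] 0.05249286992217209 90.30543131737309
0.07 0.082 [431. 345.]
0.076 0.082 [397. 343.]
0.087 0.093 [335. 288.]
0.108 0.091 [216. 290.]
0.108 0.123 [215. 136.]
```

View pics/notch.png

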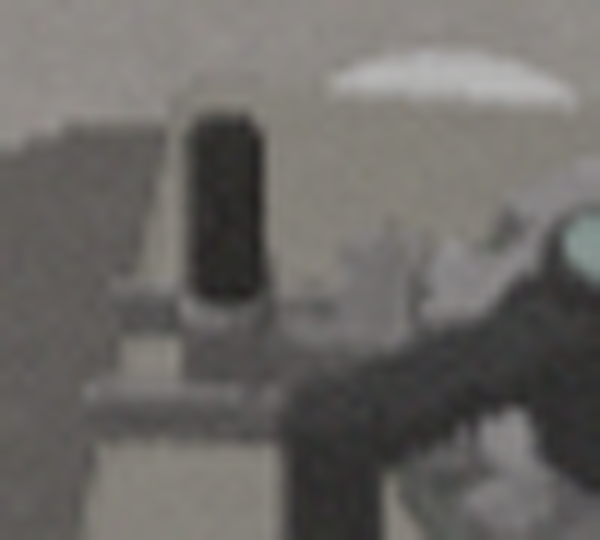

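Run:
```python
from h import *
f=cv2.imread('pics/top0.png').astype(float)
th=np.arange(0,360,1.0);out=[]
for a in th:
    an=np.deg2rad(a)+PSI;v=[]
    for rr in(.068,.070,.072):
        q=proj('top',np.r_[AX+rr*np.array([np.cos(an),np.sin(an)]),.082]);v.append(cv2.getRectSubPix(f[...,2].astype(np.float32),(1,1),(float(q[0]),float(q[1])))[0,0])
    out.append(np.mean(v))
out=np.array(out)
for lo,hi in((80,360),(80,200),(200,360)):
    m=(th>=lo)&(th<hi);c=np.sum((out[m]-out[m].mean())*np.exp(1j*np.deg2rad(th[m])*12));print(lo,hi,'notch phase', (np.rad2deg(np.angle(-c))/12))
```

```text
80 360 notch phase 5.074695624563318
80 200 notch phase 4.608873488724368
200 360 notch phase 5.425520869889915
```

```bash
cat > ph.py <<'E'
from h import *
def ph(n,f,rngs,radii=(.068,.070,.072)):
    f=f[...,2].astype(np.float32);th=np.arange(0,360,1.0)
    out=np.array([np.mean([cv2.getRectSubPix(f,(1,1),tuple(map(float,proj(n,np.r_[AX+rr*np.array([np.cos(np.deg2rad(a)+PSI),np.sin(np.deg2rad(a)+PSI)]),.082]))))[0,0] for rr in radii]) for a in th])
    for lo,hi in rngs:
        m=(th>=lo)&(th<hi);o=out[m]-np.polyval(np.polyfit(th[m],out[m],2),th[m])
        c=np.sum(o*np.exp(1j*np.deg2rad(th[m])*12));print(n,lo,hi,'phase %.1f amp %.1f'%(np.rad2deg(np.angle(-c))/12,abs(c)/m.sum()))
E
python3 - <<'E'
from ph import *
R_=[(75,195),(90,180),(75,135),(120,180),(90,150)]
ph('side',cv2.imread('pics/side0.png'),R_)
print()
ph('side',cv2.cvtColor(grab_frame('side'),cv2.COLOR_RGB2BGR),R_)
ph('top',cv2.cvtColor(grab_frame('top'),cv2.COLOR_RGB2BGR),[(0,360)])
E
```

```text
side 75 195 phase 5.9 amp 21.2
side 90 180 phase 5.9 amp 20.8
side 75 135 phase 5.7 amp 19.3
side 120 180 phase 6.1 amp 19.0
side 90 150 phase 5.8 amp 18.8

side 75 195 phase -0.3 amp 6.0
side 90 180 phase 0.2 amp 5.9
side 75 135 phase 0.3 amp 7.7
side 120 180 phase 0.2 amp 5.4
side 90 150 phase -0.1 amp 7.4
top 0 360 phase 5.2 amp 1.8
```

Request:
{"name": "carry_out", "arguments": {
  "fingers": [32,32,32,32,32],
  "offset": [
    [0,-14,22],
    [0,-30,47],
    [0,-46,72],
    [0,-62,98],
    [0,-78,123]
  ],
  "yaw": [-0.14,-0.28,-0.42,-0.56,-0.7]
}}

```text
time_s: 21.05
tool_pos: [0.6274, -0.0608, 0.143]
eef_rot: [1.626, 1.569, -3.062]
ft_force: [0.6, -0.6, 0.7]
opening: 0.0318
```

```bash
python3 post.py 108 0 90
```

```text
t 21.05 along 105.2 lat 0.6 z 143.0 F along 0.55 lat -0.68 z 0.68 0.03179834660059522 j6 -0.18766122006602187
(array([53. , -3. , -0.4]), -0.048)
```

Request:
{"name": "carry_out", "arguments": {
  "fingers": [32,32,32,32],
  "offset": [
    [5,-3,0],
    [25,-3,0],
    [45,-3,0],
    [53,-3,0]
  ],
  "yaw": [-0.048,-0.048,-0.048,-0.048]
}}

```text
time_s: 21.45
tool_pos: [0.6279, -0.0612, 0.0881]
eef_rot: [1.576, 1.566, -3.07]
ft_force: [-0.1, 0.0, -0.7]
opening: 0.0315
```

```bash
python3 post.py 108 0 62; sed -i 's/f\[95:215,240:365\]/f[85:205,215:340]/' look.py; python3 look.py side15
```

```text
t 21.45 along 105.7 lat 0.1 z 88.1 F along -0.07 lat 0.02 z -0.74 0.031523397057616406 j6 -0.14417488114831345
(array([26.1, -2.5, -0. ]), -0.006)
21.45 [ 0.6279 -0.0612  0.0881] [-0.07  0.01 -0.74] 0.031523397057616406
```

View pics/side15.png

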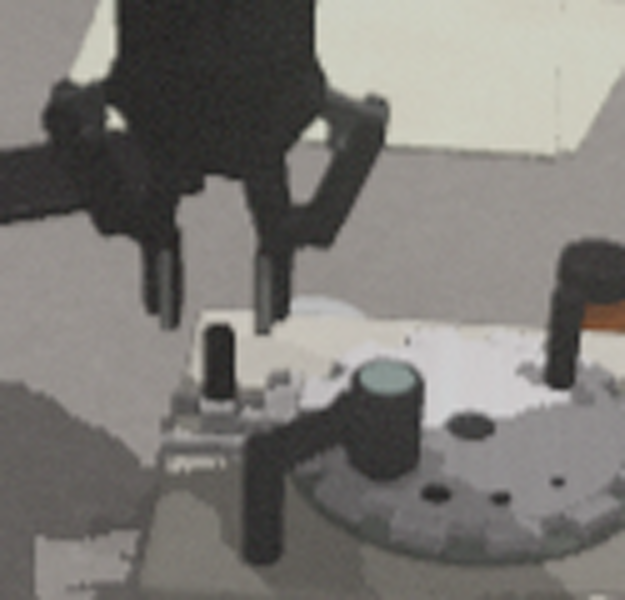

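Run:
```python
from h import *
for p in((180,327),(270,333)):
  o,d=ray('side',(215+p[0]/5-.4,85+p[1]/5-.4))
  print(o+d*(-.05-o[1])/d[1])
```

```text
[ 0.64230879 -0.05        0.13096616]
[ 0.60520889 -0.05        0.13249426]
```

Request:
{"name": "carry_out", "arguments": {
  "fingers": [32,32,32,28,26],
  "offset": [
    [8,-1.5,0],
    [16,-2,0],
    [23,-2,0],
    [28,-2,0],
    [28,-2,0]
  ],
  "yaw": [0,0,0,0,0]
}}

```text
time_s: 22.0
tool_pos: [0.6315, -0.0611, 0.0629]
eef_rot: [1.605, 1.57, -3.04]
ft_force: [0.5, 0.2, 0.7]
opening: 0.0262
```

```bash
python3 post.py; python3 look.py side16
```

```text
t 22.0 along 109.3 lat -0.0 z 62.9 F along 0.51 lat 0.15 z 0.68 0.02616323828193133 j6 -0.14364448675947483
22.0 [ 0.6315 -0.0611  0.0629] [0.5  0.19 0.68] 0.02616323828193133
```

View pics/side16.png

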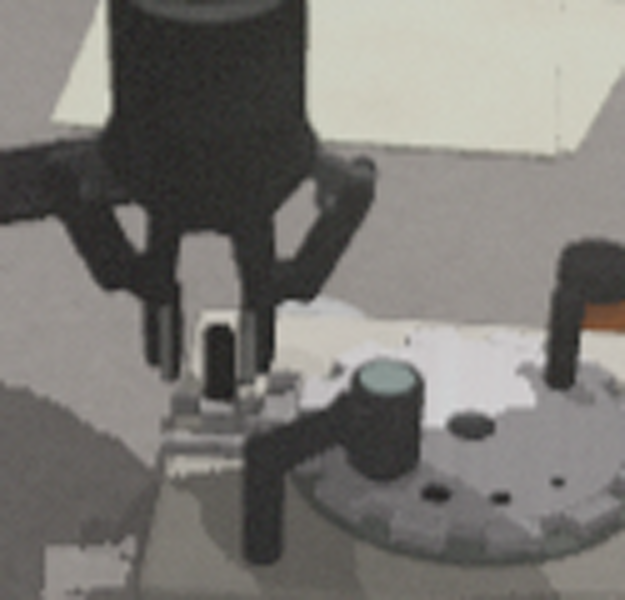

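Request:
{"name": "carry_out", "arguments": {
  "fingers": [26,26,26,26,26],
  "offset": [
    [0,2,0],
    [0,4,0],
    [0,6,0],
    [0,7.5,0],
    [0,8.5,0]
  ],
  "yaw": [0,0,0,0,0]
}}

```text
time_s: 22.55
tool_pos: [0.6234, -0.0616, 0.0638]
eef_rot: [-1.495, 1.571, 0.143]
ft_force: [0.4, -0.5, 0.7]
opening: 0.026
```

```bash
python3 post.py
```

```text
t 22.55 along 101.1 lat 0.1 z 63.8 F along 0.35 lat -0.56 z 0.70 0.02602034926487247 j6 -0.14577067204912725
```

Request:
{"name": "carry_out", "arguments": {
  "fingers": [26,26,26,26],
  "offset": [
    [0,0.8,0],
    [0,1.6,0],
    [0,2.4,0],
    [0,3,0]
  ],
  "yaw": [0,0,0,0]
}}

```text
time_s: 22.95
tool_pos: [0.6212, -0.0617, 0.0637]
eef_rot: [-1.595, 1.569, 0.043]
ft_force: [3.3, -0.4, -1.8]
opening: 0.0262
```

```bash
python3 post.py
```

```text
t 22.95 along 99.0 lat 0.1 z 63.7 F along 3.22 lat -0.67 z -1.84 0.026235543071827534 j6 -0.1464155687042549
```

Request:
{"name": "carry_out", "arguments": {
  "fingers": [26,26,26],
  "offset": [
    [0,0.6,0],
    [0,1.2,0],
    [0,1.8,0]
  ],
  "yaw": [0,0,0]
}}

```text
time_s: 23.25
tool_pos: [0.6189, -0.0619, 0.0637]
eef_rot: [-1.61, 1.57, 0.028]
ft_force: [4.1, 0.0, -1.5]
opening: 0.0258
```

Request:
{"name": "carry_out", "arguments": {
  "fingers": [26,26,26],
  "offset": [
    [0,0.4,0],
    [0,0.8,0],
    [0,1.2,0]
  ],
  "yaw": [0,0,0]
}}

```text
time_s: 23.55
tool_pos: [0.6176, -0.062, 0.0637]
eef_rot: [-1.595, 1.571, 0.043]
ft_force: [3.3, -0.5, 0.3]
opening: 0.0257
```

```bash
python3 post.py
```

```text
t 23.55 along 95.3 lat 0.1 z 63.7 F along 3.28 lat -0.75 z 0.28 0.02565567627635574 j6 -0.1471934174517678
```

Request:
{"name": "carry_out", "arguments": {
  "fingers": [26,26,26],
  "offset": [
    [0,0.6,0],
    [0,1.2,0],
    [0,1.8,0]
  ],
  "yaw": [0,0,0]
}}

```text
time_s: 23.85
tool_pos: [0.6157, -0.0621, 0.0637]
eef_rot: [-1.538, 1.571, 0.1]
ft_force: [2.6, 0.3, -0.9]
opening: 0.0259
```

Request:
{"name": "carry_out", "arguments": {
  "fingers": [26,26,26],
  "offset": [
    [0,0.6,0],
    [0,1.2,0],
    [0,1.8,0]
  ],
  "yaw": [0,0,0]
}}

```text
time_s: 24.15
tool_pos: [0.6139, -0.0622, 0.0637]
eef_rot: [-1.707, 1.571, -0.069]
ft_force: [3.7, 0.5, 0.7]
opening: 0.0262
```

```bash
python3 post.py
```

```text
t 24.15 along 91.7 lat 0.1 z 63.7 F along 3.76 lat 0.26 z 0.72 0.026173309889898553 j6 -0.1481203014647292
```

Request:
{"name": "carry_out", "arguments": {
  "fingers": [26,26,26,26],
  "offset": [
    [0,0.5,0],
    [0,1,0],
    [0,1.5,0],
    [0,1.5,0]
  ],
  "yaw": [0,0,0,0]
}}

```text
time_s: 24.55
tool_pos: [0.6123, -0.0624, 0.0636]
eef_rot: [2.963, 1.571, -1.682]
ft_force: [2.6, -0.6, 0.1]
opening: 0.026
```

Request:
{"name": "carry_out", "arguments": {
  "fingers": [26,26,26],
  "offset": [
    [0,0.4,0],
    [0,0.8,0],
    [0,0.8,0]
  ],
  "yaw": [0,0,0]
}}

```text
time_s: 24.85
tool_pos: [0.6116, -0.0624, 0.0636]
eef_rot: [-2.183, 1.571, -0.545]
ft_force: [3.1, 0.4, 0.5]
opening: 0.0258
```

```bash
python3 post.py
```

```text
t 24.85 along 89.3 lat 0.1 z 63.6 F along 3.08 lat 0.23 z 0.48 0.025792991187726225 j6 -0.14868246946222802
```

Request:
{"name": "carry_out", "arguments": {
  "fingers": [26,26,26,26],
  "offset": [
    [0,0.4,0],
    [0,0.8,0],
    [0,1.2,0],
    [0,1.2,0]
  ],
  "yaw": [0,0,0,0]
}}

```text
time_s: 25.25
tool_pos: [0.6104, -0.0625, 0.0636]
eef_rot: [1.904, 1.571, -2.741]
ft_force: [2.9, -0.8, 0.1]
opening: 0.0259
```

```bash
python3 post.py
```

```text
t 25.25 along 88.1 lat 0.1 z 63.6 F along 2.87 lat -0.98 z 0.07 0.025851905656229888 j6 -0.14897556880347876
```

Request:
{"name": "carry_out", "arguments": {
  "fingers": [26,26,26,26],
  "offset": [
    [0,0.3,0],
    [0,0.6,0],
    [0,0.9,0],
    [0,0.9,0]
  ],
  "yaw": [0,0,0,0]
}}

```text
time_s: 25.65
tool_pos: [0.6095, -0.0625, 0.0636]
eef_rot: [-1.578, 1.571, 0.06]
ft_force: [3.3, -1.6, 1.0]
opening: 0.0261
```

```bash
python3 post.py
```

```text
t 25.65 along 87.3 lat 0.1 z 63.6 F along 3.15 lat -1.87 z 1.04 0.026095786478967105 j6 -0.14922846046936508
```

Request:
{"name": "carry_out", "arguments": {
  "fingers": [26,26,26,26],
  "offset": [
    [0,0.3,0],
    [0,0.6,0],
    [0,0.9,0],
    [0,0.9,0]
  ],
  "yaw": [0,0,0,0]
}}

```text
time_s: 26.05
tool_pos: [0.6095, -0.0625, 0.0637]
eef_rot: [-1.586, 1.569, 0.052]
ft_force: [6.2, -1.0, -1.3]
opening: 0.0261
```

```bash
python3 post.py
```

```text
t 26.05 along 87.2 lat 0.1 z 63.7 F along 6.15 lat -1.50 z -1.35 0.026112493915796547 j6 -0.1494390811935653
```

Request:
{"name": "carry_out", "arguments": {
  "fingers": [26,26,26,26],
  "offset": [
    [0,0.3,0],
    [0,0.6,0],
    [0,0.6,0],
    [0,0.6,0]
  ],
  "yaw": [0,0,0,0]
}}

```text
time_s: 26.45
tool_pos: [0.6094, -0.0625, 0.0637]
eef_rot: [-1.571, 1.568, 0.066]
ft_force: [7.9, -1.1, -2.1]
opening: 0.026
```

```bash
python3 post.py; python3 look.py side17
```

```text
t 26.45 along 87.2 lat 0.2 z 63.7 F along 7.83 lat -1.67 z -2.10 0.026045359215267717 j6 -0.14962226349322819
26.45 [ 0.6094 -0.0625  0.0637] [ 7.93 -1.09 -2.1 ] 0.026045359215267717
```

View pics/side17.png

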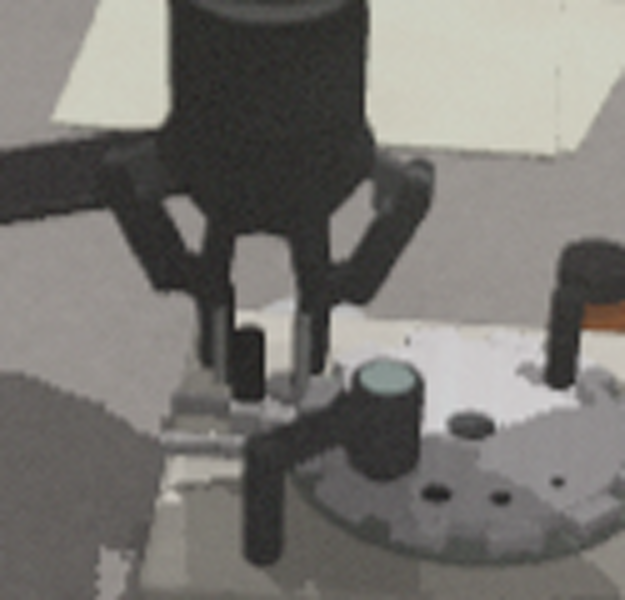

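Request:
{"name": "carry_out", "arguments": {
  "fingers": [26,26,26,26,26],
  "offset": [
    [0,-2,0],
    [0,-5,0],
    [0,-8,0],
    [-8,-8,0],
    [-25,-8,0]
  ],
  "yaw": [0,0,0,0,0]
}}

```text
time_s: 27.0
tool_pos: [0.6145, -0.0622, 0.0876]
eef_rot: [1.594, 1.567, -3.051]
ft_force: [-0.1, -0.5, -0.0]
opening: 0.026
```

Request:
{"name": "carry_out", "arguments": {
  "fingers": [26,26,26,26,26],
  "offset": [
    [-20,0,0],
    [-55,0,0],
    [-95,0,0],
    [-130,0,0],
    [-140,0,0]
  ],
  "yaw": [0,0,0,0,0]
}}

```text
time_s: 27.5
tool_pos: [0.6175, -0.0622, 0.234]
eef_rot: [-1.612, 1.564, 0.026]
ft_force: [0.4, -0.1, -0.1]
opening: 0.026
```

```bash
python3 post.py; python3 look.py side18
python3 - <<'E'
from ph import *
f=cv2.cvtColor(grab_frame('side'),cv2.COLOR_RGB2BGR);cv2.imwrite('pics/side18f.png',f)
ph('side',f,[(75,195),(90,180),(90,150)])
cv2.imwrite('pics/top18.png',cv2.cvtColor(grab_frame('top'),cv2.COLOR_RGB2BGR))
E
```

```text
t 27.5 along 95.3 lat -0.2 z 234.0 F along 0.37 lat -0.17 z -0.10 0.025983947783722965 j6 -0.14756331129822622
27.5 [ 0.6175 -0.0622  0.234 ] [ 0.38 -0.15 -0.1 ] 0.025983947783722965
side 75 195 phase 0.3 amp 8.9
side 90 180 phase -0.0 amp 8.9
side 90 150 phase -0.5 amp 7.7
```

View pics/side18.png

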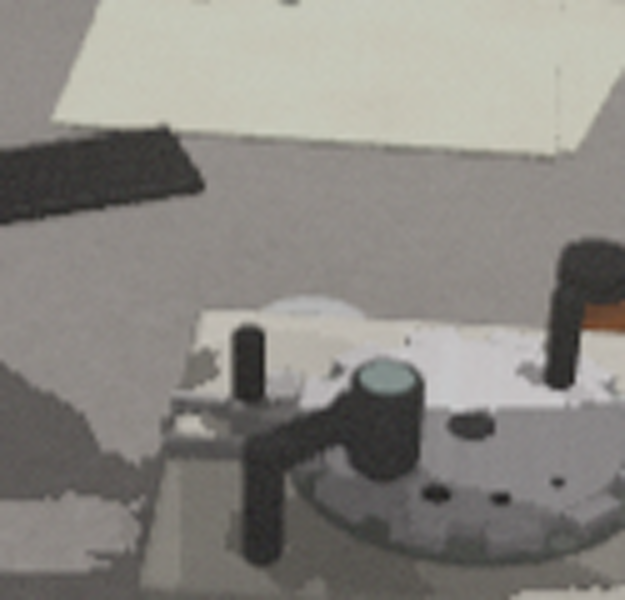

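View pics/top18.png

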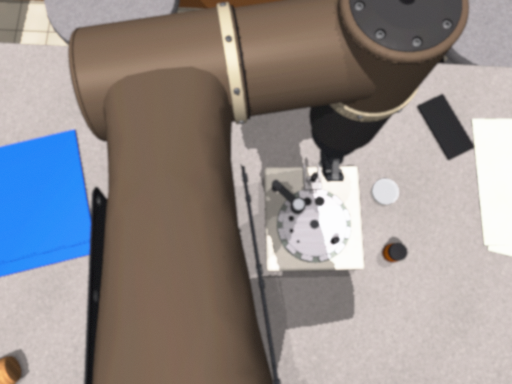

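Run:
```python
from ph import *
ph('top',cv2.imread('pics/top18.png'),[(100,350),(130,300)])
a=cv2.imread('pics/side0.png');b=cv2.imread('pics/side18f.png')
for f in(a,b):
    h=cv2.cvtColor(f,cv2.COLOR_BGR2HSV);m=cv2.inRange(h,(3,180,90),(20,255,255));m[:230]=0;print(cv2.moments(m,True)['m10']/cv2.moments(m,True)['m00'],cv2.moments(m,True)['m01']/cv2.moments(m,True)['m00'])
r.hand_in()
```

```text
top 100 350 phase -0.1 amp 14.6
top 130 300 phase -0.0 amp 14.9
267.0713347921225 259.744420131291
273.55202674467193 260.5967404931049
the job is handed in; nothing more can be done
```

Run:
```python
import cv2
for n in('side0','side18f'):
    f=cv2.imread(f'pics/{n}.png');h=cv2.cvtColor(f,cv2.COLOR_BGR2HSV);m=cv2.inRange(h,(3,180,90),(20,255,255));m[:230]=0;m[:,:290]=0;m[:,380:]=0;x=cv2.boundingRect(m);print(x)
```

```text
(310, 242, 53, 43)
(310, 242, 53, 43)
```

The disc is locked three clicks from the first position with the bolt home, and I've handed the job in. It took about 27.5 s, and the arm was touching nothing at hand-in.

- **End stop:** I turned the disc clockwise by its peg, past its first position, until the force rose steeply about 2–3° further on. I held 11.7–12.3 N on the peg for about 0.8 s; the highest reading was about 12.3 N. I then let it fall back to the first position.
- **Three clicks:** I turned it anticlockwise by three clicks. The notch pattern measured within about 0.5° of a click position in both views, and the foot of the peg measured at about 90°.
- **Bolt:** It slid in at about 3 N with no catch at the rim, came up at its end and was pressed there to about 8 N. The post moved about 13 mm in the image, against about 14 mm nominal.
- **Things standing around:** The slide box has the same outline in the side view before and after. The jar and dish look unmoved in the top view.

These checks failed or disagreed:

- **Tool height:** The reported tool height did not match the pictures. The fingertips sat about 42–44 mm higher than the tool position implied, so my first try at the peg closed on air. After that I set heights from the side view.
- **Starting angle:** The disc began about 5° off a click (about 65°), where the notes led me to expect 60°.
- **Peg top:** In the side view the top of the peg read 93–95° at the end, but that view was also about 2° high at the start.
- **Slide box:** My first slide-box check shifted because its colour mask took in other red and orange areas. I repeated it on the box alone, after handing in.

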